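# Pack the paintbrush rack after craft class

### The arm

A 7-joint arm with a two-finger parallel gripper is mounted at the origin on the work surface. World frame = base frame: x ahead of the robot, y to its left, z up, the work surface at z = 0. Lengths are in m, angles in rad, forces in N, time in s.
With the tool pointing down it reaches from about 0.35 to 0.9 m from the base axis. Payload 19.9 kg.
Tool frame: the origin (TCP) lies midway between the tips of the shut fingers; the grasp point (between the pads) lies arm.grip_depth behind it (arm.grip_depth is the distance from the TCP to the grasp point, in m); z points along the fingers, y is the line along which they close (so a half turn about z gives the same grasp; the last joint's range is limited). The gripper opens to 85 mm and grips with 20 to 120 N. Pads are 22 mm wide; open, the fingers measure 114 mm over their backs; the gripper's body (76 mm by 85 mm) begins 54 mm behind the grasp point. The pads swing forward as they close: fully open they stand 13 mm farther back than shut.
Start: joints at [1.097, 0.417, -0.01, 1.614, 0.005, 1.111, -0.053], TCP at [0.262, -0.567, 0.231] pointing down, gripper open.
Joint ranges: [-2.81, 2.81], [-0.39, 2.02], [-1.27, 1.25], [0.06, 2.57], [-1.19, 4.33], [0.19, 2], [-2.82, 2.82]. Speed limits (rad/s): [1.89, 1.89, 2.39, 2.39, 3.01, 3.01, 3.01].

### API

Orientations are given as a 3x3 rotation matrix whose columns are the frame's x, y, z axes.
In Python, from rig import arm gives the robot as it stands.
- The arm moves only by the shell command python3 -m creep 'ROWS' [FORCE]. ROWS is JSON, a list of rows, each a list of 3 entries, a list of its own where there are three numbers: the shift along the world's x, y, z in mm, then the turn, a rotation vector about the world's x, y, z in rad, then the finger opening in mm, from 0 to 85.4. A call has 1 to 12 rows; each row shifts and turns the commanded pose from where the row before left it; what a row does not reach is not made up. A row lasts 1/10 s, in which the tool goes at most 50 mm and 8.59 degrees, less where a joint would pass 70% of its speed; a pose out of reach is approached as far as the arm can. A call is refused whole if a number of a shift passes 50 or a number of a turn 0.15, either way. A call with a gripper value outside its range is refused whole. The fingers move at their own pace and stop on an object; FORCE is the grip in N (left out, the last holds). Time passes only in rows, so rows that do not move let the fingers close. It gives the time, the measured TCP pose, the force, the opening and the grip force at its end, in the units of the state.
- arm.get_state(): the state, without advancing time (a new reading comes with each control period).
- arm.capture(name): name is "scene" or "top" or "wrist"; returns (picture, depth): 420x560x3 uint8, red, green, blue; 420x560 float32, m along the optical axis (not along the pixel's ray), 0 where there is no reading.
- arm.camera_params(name): a dict with "fx", "fy", "cx", "cy" (pixels), "extrinsics" (4x4, takes a point from world to camera coordinates). Camera axes: x right, y down, z forward; pixel columns grow to the right and rows downward; lengths in m; the calibration is good to about 2 mm. A picture is of the moment at which its call begins: read the wrist's pose just before it. camera_params takes no time and is no camera call; for the wrist camera it gives the pose at the moment of the call.
- arm.sign_off(): hands the job in; it is judged then, once.
Trained networks look in the newest picture that a camera, given by its name, has taken for a name from the list of things; names that differ only in an ending like _2 or _b are one class to them, and where a whole thing is asked for, a point or a joint stands for the part that bears it (a point fixed in the world has none). Each returns a list of dicts, best first, with "score" (0 to 1); they miss things now and then, are a little off and sometimes report something else, mostly with a low value. They report only what shows in the picture. A call takes as long as a camera call. They do not tell look-alikes from the thing itself.
- arm.silhouettes(camera, query): "region" (420x560 bool, what is visible of it) and "bbox" ([left, top, width, height] in pixels, round what is visible of it).
The state is a dict: "time": time; "qpos": joint angles; "qvel": joint speeds; "joint_torque": joint torques, N m; "tcp_pos": TCP position; "tcp_rot": TCP orientation; "ft_force": force on the tool from outside, world axes, zero at the start; "torque": the same for the moment, N m; "grip_width": opening from 0.0 (shut) to 1.0 (fully open); "grasp_force": force on a finger pad.
Only numpy, scipy, OpenCV 4.12 (cv2) and the standard library are available. Lean on these libraries where they do the work, as an engineer would, in place of code of your own. Each camera call takes 0.05 s, during which the arm holds its last target. There are 200 camera calls.

### The job

Pull the brushes out of the upright block one at a time, widest head first, and lay each flat across both rails of the rack in the place for its size: the widest (40 mm) nearest the end with the knob, then the 28 mm, the 17 mm and the thin round brush farthest from it; the place of a missing brush stays empty. When all are in, set the keeper bar over them in the recesses of the rack's ends with its grip block up, press it firmly down until flush, and let go. Leave the paper cup, the paint jar and the wooden box alone.

Things in the scene. Friction and masses are not known exactly. Their poses are not given: they have to be found in the camera images.
- brush1: widest brush: flat head 40 mm wide, 10 mm thick; 220 mm long overall. Round wooden handle 12 mm diameter, 160 mm long, then 20 mm metal ferrule and dark bristles. Origin at the handle's foot, +z along it towards the bristles, +y across the head's width. 35 g. At the start stands bristles up in a well of the block, leaning up to 7 degrees. May be absent.
- brush1_mid (a point): middle of the handle of brush1, on its axis, 80 mm from the foot; the brush balances 0 to 17 mm from here, on the bristle side
- brush2: second widest brush: flat head 28 mm wide, 10 mm thick; 214 mm long overall. Round wooden handle 12 mm diameter, 160 mm long, then 20 mm metal ferrule and dark bristles. Origin at the handle's foot, +z along it towards the bristles, +y across the head's width. 35 g. At the start stands bristles up in a well of the block, leaning up to 7 degrees. May be absent.
- brush2_mid (a point): middle of the handle of brush2, on its axis, 80 mm from the foot; the brush balances 0 to 17 mm from here, on the bristle side
- brush3: narrow flat brush: head 17 mm wide, 9 mm thick; 208 mm long overall. Round wooden handle 12 mm diameter, 160 mm long, then 20 mm metal ferrule and dark bristles. Origin at the handle's foot, +z along it towards the bristles, +y across the head's width. 35 g. At the start stands bristles up in a well of the block, leaning up to 7 degrees. May be absent.
- brush3_mid (a point): middle of the handle of brush3, on its axis, 80 mm from the foot; the brush balances 0 to 17 mm from here, on the bristle side
- brush4: thin round pointed brush: head 10 mm diameter, no wider than its handle; 212 mm long overall. Round wooden handle 12 mm diameter, 160 mm long, then 20 mm metal ferrule and dark bristles. Origin at the handle's foot, +z along it towards the bristles, +y across the head's width. 35 g. At the start stands bristles up in a well of the block, leaning up to 7 degrees. May be absent.
- brush4_mid (a point): middle of the handle of brush4, on its axis, 80 mm from the foot; the brush balances 0 to 17 mm from here, on the bristle side
- block: fixed wooden brush block, 54 x 228 x 55 mm high, origin under its centre, long along its y. Four square wells 18 x 18 mm, 47 mm deep (well floor 8 mm above the table), in a row along y at -90, -30, 30 and 90 mm; any brush may stand in any well
- rack: fixed wooden rack, base 110 x 256 x 10 mm, origin under its centre, long along y. Two rails along y at x = +-40 mm, 10 mm thick, 40 mm high, with round teeth (24 mm wide, tops at 58 mm) every 44 mm: four 20 mm places between them for handles lying along x. End cheeks 68 mm high (|y| 104 to 128 mm, |x| under 23 mm) hold the keeper's recess. A 26 mm wooden ball knob sticks out of the +y end
- place1 (a point): first place, next to the end with the knob, for brush1; the point midway between the rails, 46 mm above the table, where the axis of a lying handle belongs; axes as the rack's (handle along x, bristles either way); at rack y = 66 mm
- place2 (a point): second place, for brush2; the point midway between the rails, 46 mm above the table, where the axis of a lying handle belongs; axes as the rack's (handle along x, bristles either way); at rack y = 22 mm
- place3 (a point): third place, for brush3; the point midway between the rails, 46 mm above the table, where the axis of a lying handle belongs; axes as the rack's (handle along x, bristles either way); at rack y = -22 mm
- place4 (a point): fourth place, farthest from the knob, for brush4; the point midway between the rails, 46 mm above the table, where the axis of a lying handle belongs; axes as the rack's (handle along x, bristles either way); at rack y = -66 mm
- recess (a point): centre of the recess floor for the keeper, midway between the two cheeks, 54 mm above the table; axes as the rack's. Recess 26 mm wide (x) with rounded lead-in edges (5 mm radius), 244 mm long (y), 14 mm deep; its open middle passes 2 mm over the handles of lying brushes
- keeper: loose wooden keeper bar, 22 x 238 x 14 mm high, origin at the centre of its underside, long along its y, with a grip block 20 (x) x 44 (y) x 24 mm high on top of its middle (its top is 38 mm above the underside). 140 g. Lies on the table, block up. Either way round fits
- cup: bystander: white paper cup, 72 mm wide, 85 mm high, origin at the centre of its underside
- jar: bystander: closed white paint jar, 64 mm wide, 100 mm high, origin at the centre of its underside
- box: bystander: open wooden box with one divider, 180 x 150 x 70 mm, pink on one side of the floor; origin at the centre of its underside
There are look-alikes about, which are no part of the job. Several things have the shape of the keeper; the one meant has the colours described above.

How it is judged:
On the way, in this order (a step that is already met when the one before it is completed fails the run):
1. brush1 lies in place1 across both rails, let go (x of brush1_mid in the frame of place1 between -0.03 and 0.03 m and y of brush1_mid in the frame of place1 between -0.008 and 0.008 m and z of brush1_mid in the frame of place1 between -0.006 and 0.006 m and angle between the z axis of brush1 and the x axis of rack, either way round below 0.15 rad and contact force between the fingers and brush1 below 0.05 N), for 0.2 s.
2. brush2 lies in place2 across both rails, let go (x of brush2_mid in the frame of place2 between -0.03 and 0.03 m and y of brush2_mid in the frame of place2 between -0.008 and 0.008 m and z of brush2_mid in the frame of place2 between -0.006 and 0.006 m and angle between the z axis of brush2 and the x axis of rack, either way round below 0.15 rad and contact force between the fingers and brush2 below 0.05 N), for 0.2 s.
3. brush3 lies in place3 across both rails, let go (x of brush3_mid in the frame of place3 between -0.03 and 0.03 m and y of brush3_mid in the frame of place3 between -0.008 and 0.008 m and z of brush3_mid in the frame of place3 between -0.006 and 0.006 m and angle between the z axis of brush3 and the x axis of rack, either way round below 0.15 rad and contact force between the fingers and brush3 below 0.05 N), for 0.2 s.
4. brush4 lies in place4 across both rails, let go (x of brush4_mid in the frame of place4 between -0.03 and 0.03 m and y of brush4_mid in the frame of place4 between -0.008 and 0.008 m and z of brush4_mid in the frame of place4 between -0.006 and 0.006 m and angle between the z axis of brush4 and the x axis of rack, either way round below 0.15 rad and contact force between the fingers and brush4 below 0.05 N), for 0.2 s.
5. with every brush in its place, the keeper is pushed down in its recess, flush, bearing on the rack with more than 4 N (x of brush1_mid in the frame of place1 between -0.03 and 0.03 m and y of brush1_mid in the frame of place1 between -0.008 and 0.008 m and z of brush1_mid in the frame of place1 between -0.006 and 0.006 m and angle between the z axis of each of brush1, brush2, brush3, brush4 and the x axis of rack, either way round below 0.15 rad and x of brush2_mid in the frame of place2 between -0.03 and 0.03 m and y of brush2_mid in the frame of place2 between -0.008 and 0.008 m and z of brush2_mid in the frame of place2 between -0.006 and 0.006 m and x of brush3_mid in the frame of place3 between -0.03 and 0.03 m and y of brush3_mid in the frame of place3 between -0.008 and 0.008 m and z of brush3_mid in the frame of place3 between -0.006 and 0.006 m and x of brush4_mid in the frame of place4 between -0.03 and 0.03 m and y of brush4_mid in the frame of place4 between -0.008 and 0.008 m and z of brush4_mid in the frame of place4 between -0.006 and 0.006 m and x of keeper in the frame of recess between -0.006 and 0.006 m and y of keeper in the frame of recess between -0.008 and 0.008 m and z of keeper in the frame of recess between -0.003 and 0.003 m and angle between keeper's own z axis and vertical below 0.035 rad and angle between the y axis of keeper and the y axis of rack, either way round below 0.06 rad and contact force between keeper and rack above 4 N), for 0.1 s.
At the end, for the whole second after the job is handed in: Every brush present lies at rest in its own place (middle of handle within 30 mm along and 8 mm across the place point and 6 mm in height, within 0.15 rad of the rack's x), the keeper sits in the recess within 6 mm across, 8 mm along, 3 mm of the floor, level within 0.035 rad; all released (all of step 1 and all of step 2 and all of step 3 and all of step 4 and x of keeper in the frame of recess between -0.006 and 0.006 m and y of keeper in the frame of recess between -0.008 and 0.008 m and z of keeper in the frame of recess between -0.003 and 0.003 m and angle between keeper's own z axis and vertical below 0.035 rad and angle between the y axis of keeper and the y axis of rack, either way round below 0.06 rad and linear speed of each of brush1, brush2, brush3, brush4, keeper below 0.02 m/s and contact force between the fingers and keeper below 0.05 N); the robot touches nothing.
It fails at once if the cup is pushed more than 40 mm away or tipped (distance of cup from where it was at the start of the episode above 0.04 m or angle between cup's own z axis and vertical above 0.5 rad).
It fails at once if the jar is pushed more than 40 mm away or tipped (distance of jar from where it was at the start of the episode above 0.04 m or angle between jar's own z axis and vertical above 0.5 rad).
It fails at once if the box is pushed more than 40 mm away or tipped (distance of box from where it was at the start of the episode above 0.04 m or angle between box's own z axis and vertical above 0.5 rad).
Of brush1, brush2, brush3, brush4 only 3 to 4 are there at a start; the rules pass over those that are not, and their reading is None.
At some moment in a run one of keeper may be knocked a few centimetres aside while the robot is not near it.
Once in a run the grip may slacken for a moment while it holds something.
It also fails if it takes over 210 s, if anything falls off the work surface, if the arm or the gripper's body presses on something with over 40 N, if the wrist force passes 120 N, or if a joint passes its speed limit or range.

## Working session

There is one attempt and no reset: what is moved stays moved. The work goes in short steps, Python scripts to look and compute and a shell command to move; the robot and the scene stay as the last step left them, time stands still between calls to the robot, and variables do not carry over. Pictures are saved under pics/ and viewed, at most 14 in all, crops included, and the job is handed in when it is done.

```bash
ls; mkdir -p pics; python3 - <<'E'
from rig import arm
import cv2,numpy as np
print(arm.get_state()); print(arm.grip_depth)
for n in ("scene","top"):
    p,d=arm.capture(n); cv2.imwrite(f"pics/{n}0.png",p[:,:,::-1]); np.savez(f"{n}0.npz",p=p,d=d)
    print(n,{k:np.round(v,3).tolist() for k,v in arm.camera_params(n).items()})
E
```

```text
pics
{'time': 0.0, 'qpos': array([ 1.09649329,  0.41797793, -0.01028124,  1.61421034,  0.00470909,
        1.11069285, -0.05301044]), 'qvel': array([-0.00013182, -0.00084496,  0.00126725, -0.00158608, -0.00191975,
        0.00195434,  0.00222622]), 'joint_torque': array([ 8.95953854e-04, -8.64436555e+01,  6.79299161e-01, -4.34916365e+01,
        1.93494192e-02,  7.08051361e-03,  2.27990716e-05]), 'tcp_pos': array([ 0.26195809, -0.56705104,  0.2306427 ]), 'tcp_rot': array([[ 9.07801148e-01,  4.19400381e-01, -6.28887740e-04],
       [ 4.19400838e-01, -9.07800491e-01,  1.09792601e-03],
       [-1.10434013e-04, -1.26045454e-03, -9.99999200e-01]]), 'ft_force': array([-0.13262945,  0.40323228, -0.72197335]), 'torque': array([-0.03320877, -0.00250806,  0.01563029]), 'grasp_force': 0.0, 'grip_width': 0.9950972727911929}
0.0187
scene {'fx': 461.253, 'fy': 461.253, 'cx': 273.065, 'cy': 207.001, 'extrinsics': [[0.697, 0.717, -0.021, -0.363], [0.42, -0.432, -0.798, -0.137], [-0.581, 0.548, -0.602, 1.642], [0.0, 0.0, 0.0, 1.0]]}
top {'fx': 490.423, 'fy': 490.423, 'cx': 279.565, 'cy': 218.03, 'extrinsics': [[0.001, -1.0, 0.006, 0.01], [-0.982, -0.003, -0.189, 0.505], [0.189, -0.006, -0.982, 1.55], [0.0, 0.0, 0.0, 1.0]]}
```

View pics/scene0.png

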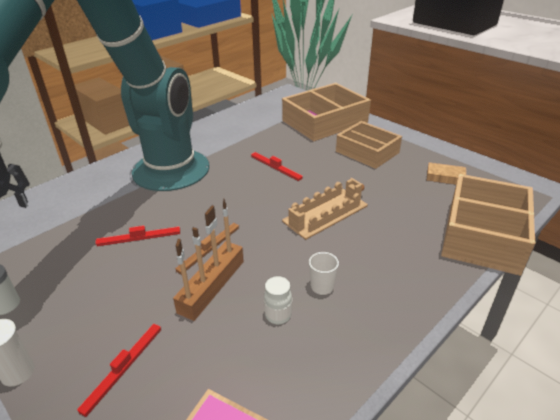

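View pics/top0.png

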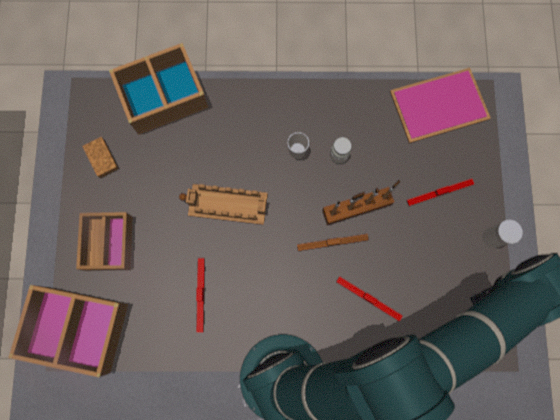

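The scene view shows four brushes standing in the block at (210,280), the rack at (325,210) with its knob at (355,187), and the jar (278,300) and cup (323,273) in front of the block and rack. 

The keeper-shaped things in the top view are the red bars at (440,192), (369,298) and (201,295), and the brown wooden one at (333,243). The wooden bar fits "loose wooden keeper bar". I'll confirm it in an enlarged crop and measure.

```bash
cat > h.py <<'E'
import numpy as np,cv2
from rig import arm
def cloud(d,P,rows=None):
    v,u=np.mgrid[0:420,0:560]
    c=np.stack([(u-P["cx"])/P["fx"]*d,(v-P["cy"])/P["fy"]*d,d],-1)
    E=np.array(P["extrinsics"]); return (c-E[:3,3])@E[:3,:3]
def st():
    s=arm.get_state(); return s
E
python3 - <<'E'
from h import *
out=[]
for n in ("scene","top"):
    z=np.load(n+"0.npz"); np.save(n+"_W.npy",cloud(z["d"],arm.camera_params(n)))
s=np.load("scene0.npz")["p"]; t=np.load("top0.npz")["p"]
a=cv2.resize(s[185:325,160:260],None,fx=4,fy=4,interpolation=cv2.INTER_CUBIC)
b=cv2.resize(t[165:265,290:410],None,fx=3.3,fy=3.3,interpolation=cv2.INTER_CUBIC)
im=np.zeros((560,800,3),np.uint8); im[:,:400]=a; im[:b.shape[0],402:402+b.shape[1]]=b
cv2.imwrite("pics/c1.png",im[:,:,::-1])
W=np.load("top_W.npy")
for q in ("block","rack","keeper","cup","jar","box","brush1","brush2","brush3","brush4"):
    for r in arm.silhouettes("top",q)[:5]:
        p=W[r["region"]]; print(q,round(r["score"],2),r["bbox"],np.round(np.median(p,0),3),p[:,2].max().round(3))
E
```

```text
block 0.64 [325.1, 190.2, 69.5, 34.8] [ 0.539 -0.242  0.054] 1.618
rack 0.94 [180.9, 183.8, 88.3, 39.3] [0.559 0.19  0.013] 1.618
keeper 0.72 [198.3, 258.3, 4.4, 75.8] [0.255 0.266 0.015] 1.618
keeper 0.65 [295.6, 232.0, 72.3, 17.9] [ 0.429 -0.166  0.015] 1.618
keeper 0.6 [407.1, 180.6, 67.7, 28.3] [ 0.599 -0.524  0.014] 0.048
keeper 0.58 [338.1, 277.6, 63.9, 45.2] [ 0.249 -0.273  0.015] 1.618
cup 0.7 [287.3, 132.8, 20.7, 27.2] [ 0.764 -0.049  0.042] 0.096
jar 0.7 [321.2, 187.9, 71.1, 36.6] [ 0.538 -0.239  0.054] 1.618
jar 0.65 [331.4, 136.4, 22.6, 28.5] [ 0.724 -0.188  0.095] 0.107
box 0.96 [77.5, 210.3, 56.0, 61.9] [0.427 0.574 0.029] 1.618
brush1 0.67 [382.4, 183.5, 17.9, 14.9] [ 0.572 -0.328  0.176] 0.225
brush1 0.46 [348.9, 193.0, 15.4, 16.8] [ 0.536 -0.216  0.19 ] 0.233
brush2 0.67 [382.4, 183.5, 17.9, 14.9] [ 0.572 -0.328  0.176] 0.225
brush2 0.46 [348.9, 193.0, 15.4, 16.8] [ 0.536 -0.216  0.19 ] 0.233
brush3 0.67 [382.4, 183.5, 17.9, 14.9] [ 0.572 -0.328  0.176] 0.225
brush3 0.46 [348.9, 193.0, 15.4, 16.8] [ 0.536 -0.216  0.19 ] 0.233
brush4 0.67 [382.4, 183.5, 17.9, 14.9] [ 0.572 -0.328  0.176] 0.225
brush4 0.46 [348.9, 193.0, 15.4, 16.8] [ 0.536 -0.216  0.19 ] 0.233
```

View pics/c1.png

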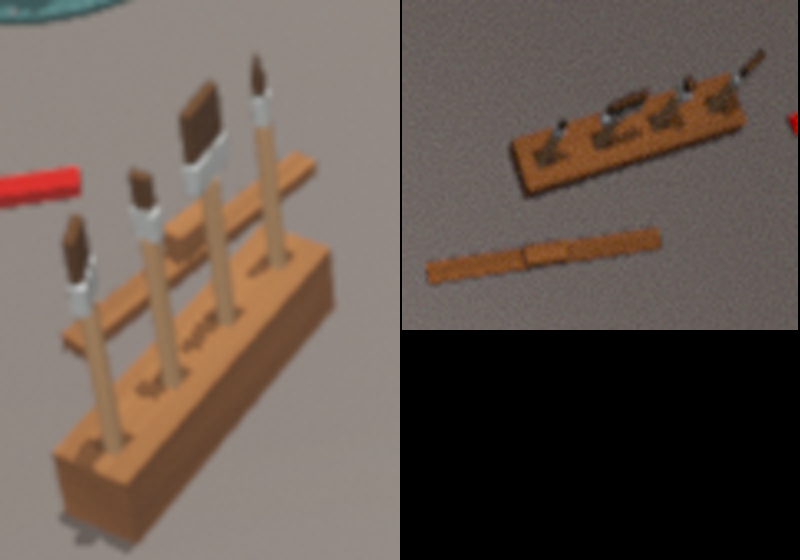

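The crop confirms that (333,243) in the top view is the brown wooden keeper with a grip block. The red bars are look-alikes. All four brushes are present. Going from the scene's lower left to upper right, they are the 28 mm, the narrow 17 mm, the widest and the round pointed one. Next I'll fit the geometry from the point clouds.

```bash
cat > m1.py <<'E'
from h import *
from scipy.spatial import cKDTree
Ws,Wt=np.load("scene_W.npy"),np.load("top_W.npy")
ps,pt=np.load("scene0.npz")["p"],np.load("top0.npz")["p"]
def rect(P): 
    (c,s,a)=cv2.minAreaRect((P[:,:2]*1000).astype(np.float32)); return np.round(c,1),np.round(s,1),round(a,1)
m=lambda W,x0,x1,y0,y1,z0,z1:W[(W[...,0]>x0)&(W[...,0]<x1)&(W[...,1]>y0)&(W[...,1]<y1)&(W[...,2]>z0)&(W[...,2]<z1)]
for n,W in(("s",Ws),("t",Wt)):
    print(n,"block",rect(m(W,.46,.64,-.40,-.10,.048,.060)))
    print(n,"keeper",rect(m(W,.38,.48,-.32,-.02,.009,.02)),rect(m(W,.38,.48,-.25,-.08,.03,.045)))
    print(n,"rack base",rect(m(W,.48,.64,.03,.33,.006,.014)), "cheek",rect(m(W,.48,.64,.03,.34,.061,.075)),"all",rect(m(W,.48,.64,.03,.34,.006,.075)))
    P=m(W,.46,.66,-.42,-.08,.065,.25)
    print(len(P),P[:,:].min(0),P.max(0))
    h=m(W,.46,.66,-.42,-.08,.065,.165)
    from scipy.cluster.hierarchy import fclusterdata
    if len(h)>20:
        L=fclusterdata(h*[1,1,.15],.012,criterion="distance",method="single")
        for k in set(L):
            q=h[L==k]
            if len(q)<12: continue
            ax=np.polyfit(q[:,2],q[:,0],1);ay=np.polyfit(q[:,2],q[:,1],1)
            print(n,len(q),"at z=.06",np.round([np.polyval(ax,.06),np.polyval(ay,.06)],4),"slope",np.round([ax[0],ay[0]],3),q[:,2].min().round(3),q[:,2].max().round(3))
E
python3 m1.py
```

```text
s block (array([ 552.7, -249.8]), array([ 57.5, 231.6]), 17.5)
s keeper (array([ 435.1, -168. ]), array([ 23.6, 238.9]), 8.9) (array([ 434.8, -170.5]), array([20.5, 42.4]), 15.8)
s rack base (array([565.5, 181.9]), array([258.8, 112.4]), 82.6) cheek (array([565.5, 183.5]), array([263.8,  45. ]), 83.0) all (array([568.9, 194.6]), array([287.4, 112.3]), 81.8)
1206 [ 0.51994672 -0.34759285  0.06510702] [ 0.59187145 -0.15895492  0.2288166 ]
s 141 at z=.06 [ 0.5284 -0.1665] slope [-0.009  0.01 ] 0.066 0.165
s 156 at z=.06 [ 0.5831 -0.3372] slope [-0.002  0.008] 0.065 0.163
s 147 at z=.06 [ 0.5462 -0.2231] slope [0.001 0.003] 0.065 0.165
s 158 at z=.06 [ 0.565  -0.2805] slope [-0.009  0.008] 0.065 0.164
t block (array([ 549.2, -247.3]), array([ 55.1, 229.2]), 17.7)
t keeper (array([ 430.9, -170.7]), array([ 97.1, 293. ]), 0.0) (array([ 430.8, -163.8]), array([20.2, 43.8]), 8.5)
t rack base (array([559.7, 180.7]), array([155.3, 296.5]), 0.2) cheek (array([558. , 185.3]), array([256.4,  89.6]), 81.8) all (array([559.7, 186.2]), array([155.3, 307.5]), 0.2)
318 [ 0.51505558 -0.34071194  0.06532768] [ 0.58563358 -0.15515627  0.23328946]
t 27 at z=.06 [ 0.5366 -0.2152] slope [-0.011 -0.027] 0.073 0.156
t 29 at z=.06 [ 0.5186 -0.1614] slope [-0.009  0.03 ] 0.067 0.162
t 34 at z=.06 [ 0.5547 -0.2733] slope [0.002 0.006] 0.066 0.158
t 35 at z=.06 [ 0.574  -0.3301] slope [-0.018 -0.008] 0.065 0.16
```

All four brushes stand almost upright, with the block yawed about 17.5° and the rack about -7.5°. I'll move up and across the block now, tilt the tool, and watch what the joints can do.

```bash
python3 -m creep '[[[28,31,16],[0,0,-0.02],85],[[28,31,16],[0,0,-0.02],85],[[28,31,16],[0,0,-0.02],85],[[28,31,16],[0,0,-0.02],85],[[28,31,16],[0,0,-0.02],85],[[28,31,16],[0,0,-0.02],85],[[28,31,16],[0,0,-0.02],85],[[28,31,16],[0,0,-0.02],85],[[28,31,16],[0,0,-0.02],85],[[28,31,16],[0,0,-0.02],85],[[28,31,16],[0,0,-0.02],85],[[28,31,16],[0,0,-0.02],85]]' 40
python3 -c "
from rig import arm
s=arm.get_state();print(s['qpos'].round(3),s['tcp_pos'].round(4),s['tcp_rot'].round(3).tolist())"
python3 -m creep '[[[0,0,0],[-0.02,0.14,0],85],[[0,0,0],[-0.02,0.14,0],85],[[0,0,0],[-0.02,0.14,0],85],[[0,0,0],[-0.02,0.14,0],85],[[0,0,0],[-0.02,0.14,0],85],[[0,0,0],[-0.02,0.14,0],85]]'
python3 -c "
from rig import arm
s=arm.get_state();print(s['qpos'].round(3),s['tcp_pos'].round(4),s['tcp_rot'].round(3).tolist())"
```

```text
time: 1.8
tcp_pos: [0.5989, -0.194, 0.4242]
tcp_rot: [[0.982, 0.191, 0.0], [0.191, -0.982, -0.0], [0.0, 0.0, -1.0]]
ft_force: [-0.0, -0.0, 0.2]
grip_width: 0.991
grasp_force: 0.0
[ 0.418  0.333 -0.214  1.31   0.07   1.506 -1.168] [ 0.5989 -0.194   0.4242] [[0.982, 0.191, 0.0], [0.191, -0.982, -0.0], [0.0, 0.0, -1.0]]
time: 2.4
tcp_pos: [0.5928, -0.202, 0.3937]
tcp_rot: [[0.843, 0.186, -0.504], [0.18, -0.982, -0.062], [-0.507, -0.038, -0.861]]
ft_force: [0.7, 0.3, -2.3]
grip_width: 0.994
grasp_force: 0.0
[ 0.033  0.658  0.329  1.006  0.036  1.987 -1.02 ] [ 0.5928 -0.202   0.3937] [[0.843, 0.186, -0.504], [0.18, -0.982, -0.062], [-0.507, -0.038, -0.861]]
```

```bash
cat > kin.py <<'E'
import numpy as np,itertools
from scipy.optimize import least_squares
from scipy.spatial.transform import Rotation as R
D=[([1.09649329,.41797793,-.01028124,1.61421034,.00470909,1.11069285,-.05301044],[.26195809,-.56705104,.2306427],[[.907801,.4194,-.00063],[.4194,-.9078,.0011],[-.00011,-.00126,-1]]),
([.418,.333,-.214,1.31,.07,1.506,-1.168],[.5989,-.194,.4242],[[.982,.191,0],[.191,-.982,0],[0,0,-1]]),
([.033,.658,.329,1.006,.036,1.987,-1.02],[.5928,-.202,.3937],[[.843,.186,-.504],[.18,-.982,-.062],[-.507,-.038,-.861]])]
def fk(q,p,s):
    h,L1,L2,L3,e1,e2,o1,o7=p; z=lambda a:R.from_euler('z',a); y=lambda a:R.from_euler('y',a)
    r=z(s[0]*q[0]+o1); t=np.array([0,0,h]); r=r*y(q[1]); t=t+r.apply([0,0,L1]); r=r*z(s[1]*q[2]); t=t+r.apply([e1,0,0]); r=r*y(q[3])
    t=t+r.apply([-e1,0,L2]); r=r*z(s[2]*q[4])*y(q[5]); t=t+r.apply([e2,0,0]);r=r*z(s[3]*q[6]+o7); t=t+r.apply([0,0,L3]); return t,r.as_matrix()
def fit():
    best=None
    for s in itertools.product((-1,1),repeat=4):
      for o7 in (0,1.57,3.14,-1.57):
        f=lambda p:np.concatenate([np.r_[t-np.array(tp),.3*(m-np.array(rr)).ravel()] for q,tp,rr in D for t,m in [fk(q,p,s)]])
        r=least_squares(f,[.35,.45,.45,.35,0,0,0,o7])
        if best is None or r.cost<best[0]: best=(r.cost,s,r.x,np.abs(r.fun).max())
    return best
if __name__=="__main__": b=fit(); print(b[0],b[1],b[2].round(4).tolist(),b[3])
E
python3 kin.py
```

```text
5.890166680067071e-05 (-1, -1, -1, -1) [0.2839, 0.5437, 0.4747, 0.3328, -0.013, 0.0039, -0.0459, 1.5271] 0.006879854870098127
```

```bash
cat > feas.py <<'E'
from kin import *
S=(-1,)*4; P=[0.2839,0.5437,0.4747,0.3328,-0.013,0.0039,-0.0459,1.5271]
lo=np.array([-2.81,-.39,-1.27,.06,-1.19,.19,-2.82])+.03;hi=np.array([2.81,2.02,1.25,2.57,4.33,2,2.82])-.03
def tool(az,ph,flip):  # tool back direction azimuth az, tilt ph from vertical; y horizontal
    b=np.array([np.cos(az)*np.sin(ph),np.sin(az)*np.sin(ph),np.cos(ph)]); y=np.array([-np.sin(az),np.cos(az),0])*flip
    return np.c_[np.cross(y,-b),y,-b]
rng=np.random.default_rng(0)
def ik(g,M,n=25):
    out=[]
    t0=np.array(g)+M[:,2]*.0187
    for i in range(n):
        q0=rng.uniform(lo,hi); q0[0]=-np.arctan2(t0[1],t0[0])+rng.normal()*.5; q0=np.clip(q0,lo+.01,hi-.01)
        f=lambda q:(lambda t,m:np.r_[(t-t0),.3*(m-M).ravel()])(*fk(q,P,S))
        r=least_squares(f,q0,bounds=(lo,hi),max_nfev=60)
        if r.cost<1e-6: out.append(r.x)
    return np.array(out)
if __name__=="__main__":
    d=np.deg2rad
    for nm,g,azs in (("brush1",(.542,-.22,.1),(17.5,0,-10,197.5,180)),("brush2",(.578,-.334,.1),(17.5,0,-20,-50,197.5,180))):
        for a in azs:
            for ph in (45,52,60):
                for fl in (1,-1):
                    o=ik(g,tool(d(a),d(ph),fl),14); print(nm,a,ph,fl,len(o),(o[0].round(2).tolist() if len(o) else ""))
    for nm,g in (("p1",(.571,.248,.05)),("p4",(.553,.117,.05))):
        for a in (-7.5,172.5):
            for ph in (30,38,45):
                for fl in (1,-1):
                    o=ik(g,tool(d(a),d(ph),fl),14); print(nm,a,ph,fl,len(o),(o[0].round(2).tolist() if len(o) else ""))
E
time python3 feas.py
```

```text
brush1 17.5 45 1 9 [0.38, 0.93, -0.39, 1.37, 0.57, 1.68, 1.72]
brush1 17.5 45 -1 11 [-0.4, 1.21, 1.12, 1.37, -0.4, 1.61, -0.57]
brush1 17.5 52 1 6 [0.35, 1.0, -0.38, 1.31, 0.59, 1.8, 1.72]
brush1 17.5 52 -1 10 [-0.11, 1.01, 0.46, 1.31, 0.11, 1.65, -1.0]
brush1 17.5 60 1 10 [-0.05, 1.06, 0.32, 1.24, 0.24, 1.78, 2.07]
brush1 17.5 60 -1 9 [-0.16, 1.11, 0.56, 1.23, 0.1, 1.76, -0.94]
brush1 0 45 1 9 [0.12, 0.94, 0.2, 1.29, 0.08, 1.67, 1.85]
brush1 0 45 -1 9 [0.42, 0.96, -0.34, 1.29, 0.39, 1.73, -1.56]
brush1 0 52 1 9 [0.39, 1.03, -0.31, 1.22, 0.39, 1.86, 1.59]
brush1 0 52 -1 10 [0.58, 1.12, -0.71, 1.22, 0.61, 1.96, -1.76]
brush1 0 60 1 7 [0.08, 1.1, 0.29, 1.13, 0.09, 1.92, 1.91]
brush1 0 60 -1 9 [0.04, 1.11, 0.36, 1.13, 0.05, 1.92, -1.19]
brush1 -10 45 1 8 [0.78, 1.21, -1.06, 1.27, 0.72, 1.95, 1.09]
brush1 -10 45 -1 9 [0.12, 0.97, 0.31, 1.27, -0.06, 1.71, -1.33]
brush1 -10 52 1 7 [0.28, 1.02, -0.01, 1.19, 0.12, 1.84, 1.65]
brush1 -10 52 -1 7 [0.4, 1.03, -0.23, 1.19, 0.25, 1.86, -1.61]
brush1 -10 60 1 10 [0.15, 1.11, 0.26, 1.1, -0.0, 1.97, 1.8]
brush1 -10 60 -1 9 [0.15, 1.11, 0.26, 1.1, 0.
[... 3446 characters left out ...]
 7 [0.43, 1.14, -1.1, 1.53, 0.65, 1.48, -2.49]
p4 -7.5 38 1 9 [0.05, 0.93, -0.37, 1.43, 0.08, 1.45, 1.13]
p4 -7.5 38 -1 4 [0.24, 1.03, -0.71, 1.43, 0.31, 1.49, -2.21]
p4 -7.5 45 1 10 [-0.02, 0.99, -0.25, 1.35, -0.02, 1.58, 1.21]
p4 -7.5 45 -1 8 [-0.02, 0.98, -0.24, 1.35, -0.03, 1.58, -1.92]
p4 172.5 30 1 5 [-1.01, 0.66, 0.8, 2.25, 4.3, 0.22, -0.19]
p4 172.5 30 -1 11 [-0.03, 0.55, -0.43, 2.25, 1.82, 0.45, -0.64]
p4 172.5 38 1 6 [0.1, 0.65, -0.65, 2.32, 2.11, 0.73, 2.25]
p4 172.5 38 -1 12 [0.27, 0.75, -0.88, 2.32, 2.07, 0.88, -0.77]
p4 172.5 45 1 8 [-0.08, 0.66, -0.47, 2.38, 2.32, 0.83, 1.97]
p4 172.5 45 -1 12 [0.04, 0.7, -0.61, 2.37, 2.28, 0.91, -1.09]
real	1m8.953s
user	1m9.486s
sys	0m0.124s
```

```bash
cat > go.py <<'E'
# prints shift (mm) and turn (rad) from the present pose to a grasp-point pose: x y z(mm) az tilt(deg) flip
import sys
from feas import *
from rig import arm
a=[float(v) for v in sys.argv[1:]]; s=arm.get_state()
M=tool(np.deg2rad(a[3]),np.deg2rad(a[4]),a[5]); t=np.array(a[:3])/1000+M[:,2]*.0187
rv=R.from_matrix(M@s["tcp_rot"].T).as_rotvec()
print("shift",((t-s["tcp_pos"])*1000).round(1),"turn",rv.round(3),"rows>=",np.ceil(max(np.linalg.norm(t-s["tcp_pos"])/.045,np.linalg.norm(rv)/.145)))
o=ik(np.array(a[:3])/1000,M,8); print("feasible",len(o),o[:2].round(2).tolist(),"now q",s["qpos"].round(2),"t",round(s["time"],2))
E
python3 go.py 609 -198 153 17.5 52 -1; python3 go.py 640 -190 250 17.5 45 -1;  python3 go.py 620 0 250 5 45 1; python3 go.py 590 240 150 -7.5 38 1
```

```text
shift [   2.1   -0.5 -252.3] turn [-0.128  0.356  0.124] rows>= 6.0
feasible 5 [[0.28, 1.03, -0.38, 1.09, 0.58, 1.97, -1.37], [-0.15, 1.06, 0.54, 1.09, 0.06, 1.84, -0.94]] now q [ 0.03  0.66  0.33  1.01  0.04  1.99 -1.02] t 2.4
shift [  34.6    8.  -157. ] turn [-0.099  0.237  0.122] rows>= 4.0
feasible 5 [[0.08, 0.9, 0.05, 0.99, 0.31, 1.95, -1.13], [-0.13, 0.95, 0.51, 0.99, 0.06, 1.92, -0.93]] now q [ 0.03  0.66  0.33  1.01  0.04  1.99 -1.02] t 2.4
shift [  14.   200.8 -157. ] turn [1.85  0.21  2.401] rows>= 21.0
feasible 0 [] now q [ 0.03  0.66  0.33  1.01  0.04  1.99 -1.02] t 2.4
shift [ -14.2  443.5 -258.5] turn [1.624e+00 1.000e-03 2.351e+00] rows>= 20.0
feasible 5 [[-0.05, 0.93, -0.52, 1.22, 0.06, 1.65, 0.93], [-0.42, 0.88, 0.2, 1.22, -0.36, 1.7, 1.28]] now q [ 0.03  0.66  0.33  1.01  0.04  1.99 -1.02] t 2.4
```

```bash
python3 -m creep '[[[15,0,-40],[0,0,0],40],[[15,0,-40],[0,0,0],40],[[15,0,-40],[0,0,0],40],[[-7,0,-22],[-0.021,0.059,0.021],40],[[-7,0,-22],[-0.021,0.059,0.021],40],[[-7,0,-22],[-0.021,0.059,0.021],40],[[-7,0,-22],[-0.021,0.059,0.021],40],[[-7,0,-22],[-0.021,0.059,0.021],40],[[-7,0,-22],[-0.021,0.059,0.021],40],[[0,0,0],[0,0,0],40]]' 40
python3 go.py 542 -219.5 98 17.5 52 -1
python3 - <<'E'
from h import *
p,d=arm.capture("wrist"); cv2.imwrite("pics/w1.png",p[:,:,::-1]); P=arm.camera_params("wrist")
W=cloud(d,P); np.savez("w1.npz",p=p,W=W)
m=(W[...,2]>.07)&(W[...,2]<.15)&(W[...,0]<.62)&(W[...,0]>.45)&(W[...,1]>-.36)&(W[...,1]<-.1)&(d>0)
q=W[m]; print(len(q))
from scipy.cluster.hierarchy import fclusterdata
if len(q)>4000:q=q[::len(q)//4000]
L=fclusterdata(q[:,:2],.01,criterion="distance",method="single")
for k in set(L):
    c=q[L==k]
    if len(c)>15: print(len(c),[ (z,np.round(np.median(c[abs(c[:,2]-z)<.015],0)[:2],4).tolist()) for z in (.085,.1,.13)])
E
```

```text
time: 3.4
tcp_pos: [0.5944, -0.2002, 0.1388]
tcp_rot: [[0.583, 0.305, -0.753], [0.192, -0.952, -0.237], [-0.79, -0.006, -0.614]]
ft_force: [-0.2, 0.5, -0.2]
grip_width: 0.47
grasp_force: 0.0
shift [-66.4 -23.8 -52.3] turn [-0.005 -0.004 -0.005] rows>= 2.0
feasible 5 [[0.29, 0.98, -0.27, 1.31, 0.53, 1.77, -1.38], [-0.09, 1.01, 0.42, 1.31, 0.14, 1.65, -1.02]] now q [-0.04  1.03  0.32  1.08  0.16  1.86 -1.03] t 3.4
11787
218 [(0.085, [nan, nan]), (0.1, [nan, nan]), (0.13, [0.6163, -0.2192])]
439 [(0.085, [nan, nan]), (0.1, [nan, nan]), (0.13, [0.6022, -0.1744])]
1436 [(0.085, [0.5829, -0.3308]), (0.1, [0.5829, -0.3307]), (0.13, [0.5829, -0.3306])]
1277 [(0.085, [0.5292, -0.163]), (0.1, [0.5292, -0.163]), (0.13, [0.529, -0.163])]
1278 [(0.085, [0.5653, -0.2745]), (0.1, [0.5652, -0.2745]), (0.13, [0.5652, -0.2744])]
1246 [(0.085, [0.5473, -0.2187]), (0.1, [0.5473, -0.2188]), (0.13, [0.5473, -0.2184])]
  return _methods._mean(a, axis=axis, dtype=dtype,
  ret = um.true_divide(
```

View pics/w1.png

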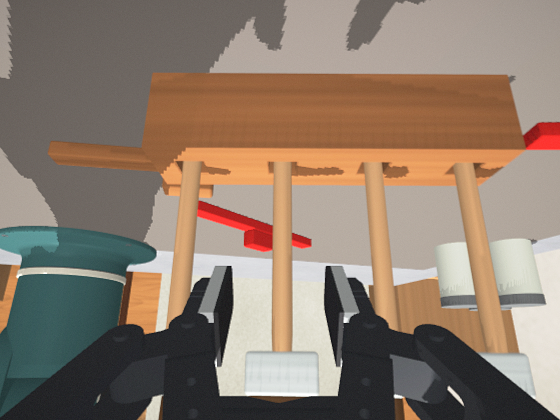

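The wrist view shows brush1 centred between the fingers at column 282, with its ferrule at (282,372). The neighbours are well clear. I'll go in, grip and lift.

```bash
python3 -m creep '[[[-22,-8,-17],[0,0,0],40],[[-22,-8,-17],[0,0,0],40],[[-22,-8,-17],[0,0,0],40],[[0,0,0],[0,0,0],0],[[0,0,0],[0,0,0],0],[[0,0,0],[0,0,0],0],[[0,0,0],[0,0,0],0]]' 60
python3 -m creep '[[[0,0,10],[0,0,0],0],[[0,0,20],[0,0,0],0],[[0,0,20],[0,0,0],0],[[0,0,20],[0,0,0],0]]' 60
python3 go.py 640 -190 240 17.5 48 -1;python3 go.py 600 110 190 0 38 1;python3 go.py 600 110 200 0 45 1
```

```text
time: 4.15
tcp_pos: [0.5312, -0.2259, 0.0939]
tcp_rot: [[0.592, 0.303, -0.747], [0.189, -0.953, -0.238], [-0.784, -0.0, -0.621]]
ft_force: [-0.5, 0.1, 9.2]
grip_width: 0.118
grasp_force: 58.5
time: 4.55
tcp_pos: [0.5303, -0.2258, 0.1646]
tcp_rot: [[0.591, 0.303, -0.747], [0.189, -0.953, -0.237], [-0.784, -0.001, -0.621]]
ft_force: [0.5, 0.6, -0.1]
grip_width: 0.12
grasp_force: 58.4
shift [96.4 31.6 62.9] turn [ 0.018 -0.061 -0.003] rows>= 3.0
feasible 5 [[0.0, 0.94, 0.21, 0.97, 0.24, 1.97, -1.06], [-0.16, 1.0, 0.61, 0.97, 0.02, 1.95, -0.88]] now q [-0.04  0.89  0.34  1.3   0.2   1.76 -1.02] t 4.55
shift [ 58.1 335.8  10.7] turn [2.048 0.317 2.061] rows>= 21.0
feasible 4 [[0.04, 0.85, -0.42, 1.23, 0.13, 1.76, 1.21], [-0.37, 0.84, 0.34, 1.23, -0.26, 1.78, 1.56]] now q [-0.04  0.89  0.34  1.3   0.2   1.76 -1.02] t 4.55
shift [ 56.4 335.8  22.2] turn [2.179 0.337 1.939] rows>= 21.0
feasible 4 [[-0.05, 0.89, -0.25, 1.14, 0.02, 1.89, 1.28], [-0.24, 0.88, 0.12, 1.14, -0.16, 1.9, 1.46]] now q [-0.04  0.89  0.34  1.3   0.2   1.76 -1.02] t 4.55
```

```bash
python3 -m creep '[[[24,8,16],[0,0,0],0],[[24,8,16],[0,0,0],0],[[24,8,16],[0,0,0],0],[[24,8,16],[0,-0.03,0],0],[[0,0,0],[0,0,0],0]]' 60
python3 go.py 610 110 190 -5 38 1
python3 - <<'E'
from h import *
W=np.load("top_W.npy");p=np.load("top0.npz")["p"]
Ws=np.load("scene_W.npy")
for n,W in(("t",W),("s",Ws)):
  m=lambda z0,z1,c=(.562,.184),r=.16:W[(abs(W[...,0]-c[0])<.08)&(abs(W[...,1]-c[1])<r)&(W[...,2]>z0)&(W[...,2]<z1)]
  for nm,z0,z1 in(("teeth+cheek",.045,.075),("cheek",.062,.075),("knobzone",.025,.075)):
    q=m(z0,z1); yaw=np.deg2rad(-7.4); ex=np.array([np.cos(yaw),np.sin(yaw)]); ey=np.array([-ex[1],ex[0]])
    l=(q[:,:2]-[.562,.184])@np.c_[ex,ey]; print(n,nm,len(q),np.percentile(l,[0,1,50,99,100],axis=0).round(4).tolist())
    k=(abs(abs(l[:,0])-.04)<.012)&(abs(l[:,1])<.1)
    print(np.histogram(l[k,1],bins=np.arange(-.1,.101,.01))[0])
E
```

```text
time: 5.05
tcp_pos: [0.6289, -0.1925, 0.2292]
tcp_rot: [[0.618, 0.306, -0.724], [0.191, -0.952, -0.24], [-0.762, 0.01, -0.647]]
ft_force: [0.1, 1.3, -0.3]
grip_width: 0.119
grasp_force: 58.6
shift [-30.4 303.5 -53.9] turn [1.988 0.234 2.045] rows>= 20.0
feasible 5 [[0.07, 0.87, -0.44, 1.21, 0.1, 1.75, 1.14], [-0.32, 0.85, 0.3, 1.21, -0.28, 1.78, 1.48]] now q [-0.06  0.99  0.38  0.93  0.14  2.   -0.97] t 5.05
t teeth+cheek 535 [[-0.0491, -0.1272], [-0.048, -0.1266], [-0.0024, 0.0077], [0.043, 0.1506], [0.0445, 0.1587]]
[21 24  9  1 10 24 18  1  7 21 21  7  4 19 23 12  0  7 26 19]
t cheek 134 [[-0.0485, -0.1272], [-0.0428, -0.1269], [-0.003, 0.0434], [0.0392, 0.1288], [0.0412, 0.1291]]
[0 1 0 0 0 5 0 0 0 1 1 0 0 1 4 0 0 0 2 1]
t knobzone 877 [[-0.0493, -0.1272], [-0.0481, -0.1266], [-0.0036, 0.0147], [0.043, 0.1543], [0.0445, 0.1607]]
[32 31 22 25 29 31 26 22 28 30 29 21 26 31 31 23 24 26 36 26]
s teeth+cheek 602 [[-0.0457, -0.1321], [-0.0442, -0.13], [0.0058, -0.0043], [0.0481, 0.1265], [0.0492, 0.1495]]
[27 26  4  0 26 28  9  0 13 27 22  0  2 26 26  2  0 17 31 11]
s cheek 103 [[-0.0196, -0.1321], [-0.0192, -0.1297], [0.0024, -0.1094], [0.0264, 0.1274], [0.0269, 0.129]]
[0 0 0 0 0 0 0 0 0 0 0 0 0 0 0 0 0 0 0 0]
s knobzone 1304 [[-0.0476, -0.1321], [-0.0441, -0.1297], [0.0109, -0.0057], [0.0485, 0.1432], [0.0499, 0.1551]]
[45 52 24 37 52 60 31 27 45 56 45 19 31 58 52 28 19 53 49 38]
```

```bash
python3 -m creep '[[[-1,20,-3],[0.095,0.011,0.097],0],[[-1,20,-3],[0.095,0.011,0.097],0],[[-1,20,-3],[0.095,0.011,0.097],0],[[-1,20,-3],[0.095,0.011,0.097],0],[[-1,20,-3],[0.095,0.011,0.097],0],[[-1,20,-3],[0.095,0.011,0.097],0],[[-1,20,-3],[0.095,0.011,0.097],0],[[-1,20,-3],[0.095,0.011,0.097],0],[[-1,20,-3],[0.095,0.011,0.097],0],[[-1,20,-3],[0.095,0.011,0.097],0]]' 60
python3 -m creep '[[[-2,20,-3],[0.095,0.011,0.097],0],[[-2,20,-3],[0.095,0.011,0.097],0],[[-2,20,-3],[0.095,0.011,0.097],0],[[-2,20,-3],[0.095,0.011,0.097],0],[[-2,20,-3],[0.095,0.011,0.097],0],[[-2,20,-3],[0.095,0.011,0.097],0],[[-2,20,-3],[0.095,0.011,0.097],0],[[-2,20,-3],[0.095,0.011,0.097],0],[[-2,20,-3],[0.095,0.011,0.097],0],[[-2,20,-3],[0.095,0.011,0.097],0],[[-2,20,-3],[0.095,0.011,0.097],0]]' 60
python3 go.py 573.5 249 120 -7.4 38 1
python3 - <<'E'
from h import *
for n in("scene","wrist"):
    p,d=arm.capture(n); cv2.imwrite(f"pics/{n}2.png",p[:,:,::-1]); np.savez(n+"2.npz",p=p,W=cloud(d,arm.camera_params(n)))
a=cv2.imread("pics/scene2.png")[60:340,150:450]; b=cv2.imread("pics/wrist2.png")
im=np.zeros((560,800,3),np.uint8); im[:280,:300]=a; im[:420-45,300:800]=cv2.resize(b,(500,375)); cv2.imwrite("pics/c2.png",im[:380])
E
```

```text
time: 6.05
tcp_pos: [0.6154, 0.0068, 0.1973]
tcp_rot: [[-0.127, 0.804, -0.58], [0.983, 0.023, -0.183], [-0.133, -0.594, -0.794]]
ft_force: [0.2, -0.3, -0.4]
grip_width: 0.115
grasp_force: 58.5
time: 7.15
tcp_pos: [0.5937, 0.2263, 0.1641]
tcp_rot: [[-0.786, 0.084, -0.613], [0.066, 0.996, 0.051], [0.615, -0.0, -0.788]]
ft_force: [-0.2, -0.2, -0.7]
grip_width: 0.118
grasp_force: 58.5
shift [-31.6  24.2 -58.8] turn [ 0.     0.001 -0.045] rows>= 2.0
feasible 5 [[-0.06, 0.94, -0.51, 1.27, 0.06, 1.58, 0.93], [-0.43, 0.89, 0.18, 1.27, -0.35, 1.63, 1.27]] now q [-0.04  0.93 -0.5   1.13  0.06  1.74  1.  ] t 7.15
```

View pics/c2.png

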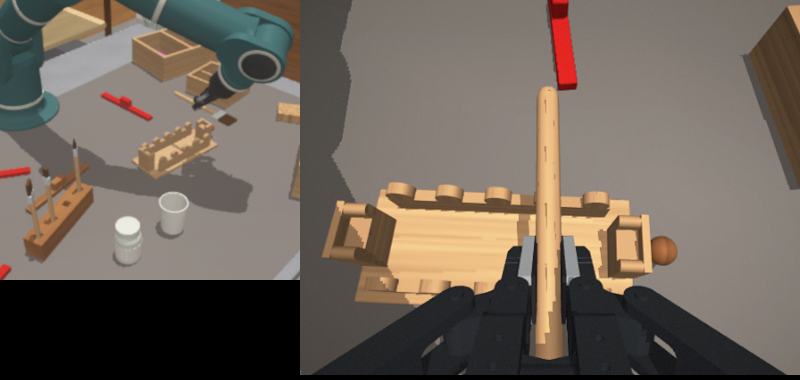

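The wrist view shows brush1 held level with its foot toward the robot. The rack lies below it, with the knob at right (663,251). I'll check the rack pose and the brush axis from the wrist cloud.

```bash
cat > held.py <<'E'
# brush axis (held/lying) from the newest wrist picture, expressed in the rack frame
from h import *
import sys
C=np.array([.562,.184]); yaw=np.deg2rad(-7.4)
ex=np.array([np.cos(yaw),np.sin(yaw)]); ey=np.array([-ex[1],ex[0]])
def rackframe(W): return np.concatenate([(W[...,:2]-C)@np.c_[ex,ey],W[...,2:]],-1)
if __name__=="__main__":
    z=np.load(sys.argv[1]); W=rackframe(z["W"]); z0,z1,yc=[float(v) for v in sys.argv[2:5]]
    m=(W[...,2]>z0)&(W[...,2]<z1)&(abs(W[...,1]-yc)<.04)&(W[...,0]<-.05)&(W[...,0]>-.2)
    q=W[m]; print(len(q)); fy=np.polyfit(q[:,0],q[:,1],1)
    b=[(x,np.percentile(q[abs(q[:,0]-x)<.005,2],95).round(4),np.median(q[abs(q[:,0]-x)<.005,1]).round(4)) for x in np.arange(-.16,-.04,.02) if (abs(q[:,0]-x)<.005).sum()>5]
    print("foot x",q[:,0].min().round(4),"y(x)",fy.round(4),"tops",b)
E
python3 held.py wrist2.npz .12 .23 .03
python3 - <<'E'
from held import *
W=rackframe(np.load("wrist2.npz")["W"])
for nm,z0,z1 in(("cheek",.062,.075),("teeth",.050,.061),("base",.006,.014)):
    q=W[(abs(W[...,0])<.07)&(abs(W[...,1])<.135)&(W[...,2]>z0)&(W[...,2]<z1)]
    print(nm,len(q),np.percentile(q,[.5,50,99.5],axis=0).round(4).tolist())
q=W[(abs(W[...,0]+.04)<.012)&(abs(W[...,1])<.1)&(W[...,2]>.052)&(W[...,2]<.06)]
for t in(-.088,-.044,0,.044,.088):
    k=q[abs(q[:,1]-t)<.02]; print(t,len(k),k.mean(0).round(4) if len(k) else "")
q=W[(abs(W[...,0])<.022)&(abs(W[...,1])<.13)&(W[...,2]>.064)&(W[...,2]<.072)]
for s in(-1,1):
    k=q[q[:,1]*s>0]; print(s,np.percentile(k,[1,99],axis=0).round(4).tolist())
E
```

```text
393
foot x -0.0613 y(x) [0.0265 0.0442] tops [(np.float64(-0.06000000000000005), np.float64(0.1813), np.float64(0.0426))]
cheek 3080 [[-0.0232, -0.129, 0.0622], [0.0019, -0.1056, 0.0679], [0.0228, 0.1267, 0.071]]
teeth 5436 [[-0.0454, -0.1238, 0.0502], [-0.0035, -0.0441, 0.0558], [0.0445, 0.1209, 0.0607]]
base 16417 [[-0.0524, -0.1274, 0.0085], [-0.0034, -0.0384, 0.0109], [0.0539, 0.1229, 0.0134]]
-0.088 378 [-0.0395 -0.0871  0.0569]
-0.044 386 [-0.0397 -0.0439  0.0567]
0 371 [-0.0399 -0.0007  0.0565]
0.044 15 [-0.0404  0.0325  0.053 ]
0.088 361 [-0.0402  0.0859  0.0561]
-1 [[-0.0217, -0.129, 0.0644], [0.0218, -0.1048, 0.071]]
1 [[-0.0218, 0.1027, 0.0641], [0.0218, 0.1267, 0.0692]]
```

```bash
sed -i 's/\[.562,.184\]/[.5619,.183]/' held.py; python3 -m creep '[[[-16,12,-20],[0,0,-0.022],0],[[-16,11,-20],[0,0,-0.023],0],[[0,0,-20],[0,0,0],0],[[0,0,0],[0,0,0],0]]' 60
python3 go.py 573.5 248 49 -7.4 38 1
python3 - <<'E'
from h import *
n="wrist"; p,d=arm.capture(n); np.savez(n+"3.npz",p=p,W=cloud(d,arm.camera_params(n)))
E
python3 held.py wrist3.npz .08 .16 .066
```

```text
time: 7.65
tcp_pos: [0.5612, 0.2477, 0.1014]
tcp_rot: [[-0.779, 0.133, -0.612], [0.109, 0.991, 0.077], [0.617, -0.007, -0.787]]
ft_force: [0.9, -0.3, -0.3]
grip_width: 0.117
grasp_force: 58.6
shift [  0.9   1.8 -67.1] turn [ 0.007 -0.002  0.004] rows>= 2.0
feasible 5 [[-0.09, 1.01, -0.43, 1.29, 0.05, 1.49, 0.98], [-0.39, 0.97, 0.1, 1.29, -0.32, 1.53, 1.26]] now q [-0.05  0.95 -0.5   1.25  0.04  1.58  0.94] t 7.65
2043
foot x -0.0948 y(x) [0.0038 0.0643] tops [(np.float64(-0.08000000000000004), np.float64(0.1215), np.float64(0.0639)), (np.float64(-0.06000000000000005), np.float64(0.1216), np.float64(0.0639))]
```

```bash
python3 -m creep '[[[0,1,-25],[0,0,0],0],[[0,1,-25],[0,0,0],0],[[0,0,-15],[0,0,0],0],[[0,0,-3],[0,0,0],0],[[0,0,0],[0,0,0],0]]' 60
python3 -m creep '[[[0,0,0],[0,0,0],30],[[0,0,0],[0,0,0],30],[[0,0,0],[0,0,0],30],[[0,0,0],[0,0,0],30]]' 60
python3 -m creep '[[[15,-2,20],[0,0,0],32],[[25,-3,32],[0,0,0],32],[[25,-3,32],[0,0,0],32],[[0,0,0],[0,0,0],32]]' 60
python3 - <<'E'
from h import *
n="wrist"; p,d=arm.capture(n); np.savez(n+"4.npz",p=p,W=cloud(d,arm.camera_params(n))); cv2.imwrite("pics/w4.png",p[:,:,::-1])
E
python3 held.py wrist4.npz .03 .08 .066
python3 go.py 700 -40 230 0 45 1; python3 go.py 620 -190 240 17.5 45 -1
```

```text
time: 8.2
tcp_pos: [0.5623, 0.2512, 0.0357]
tcp_rot: [[-0.781, 0.133, -0.61], [0.107, 0.991, 0.08], [0.615, -0.003, -0.788]]
ft_force: [-0.1, -0.4, -0.1]
grip_width: 0.117
grasp_force: 58.6
time: 8.6
tcp_pos: [0.5621, 0.2513, 0.0355]
tcp_rot: [[-0.781, 0.133, -0.61], [0.106, 0.991, 0.079], [0.615, -0.003, -0.788]]
ft_force: [0.5, 0.4, -0.5]
grip_width: 0.354
grasp_force: 0.0
time: 9.0
tcp_pos: [0.6306, 0.2431, 0.1233]
tcp_rot: [[-0.785, 0.135, -0.605], [0.107, 0.991, 0.082], [0.61, -0.0, -0.792]]
ft_force: [-0.3, 0.6, -0.3]
grip_width: 0.376
grasp_force: 0.0
803
foot x -0.0959 y(x) [0.0115 0.0682] tops [(np.float64(-0.08000000000000004), np.float64(0.051), np.float64(0.067)), (np.float64(-0.06000000000000005), np.float64(0.051), np.float64(0.0676))]
shift [  58.1 -283.3   95.9] turn [0.01  0.126 0.134] rows>= 7.0
feasible 0 [] now q [-0.08  1.03 -0.48  1.01  0.06  1.73  0.97] t 9.05
shift [ -21.3 -437.3  105.9] turn [-1.878 -0.162 -2.087] rows>= 20.0
feasible 5 [[0.26, 0.89, -0.34, 1.08, 0.5, 1.97, -1.31], [-0.12, 0.91, 0.46, 1.08, 0.09, 1.87, -0.96]] now q [-0.08  1.03 -0.48  1.01  0.06  1.73  0.97] t 9.05
```

View pics/w4.png

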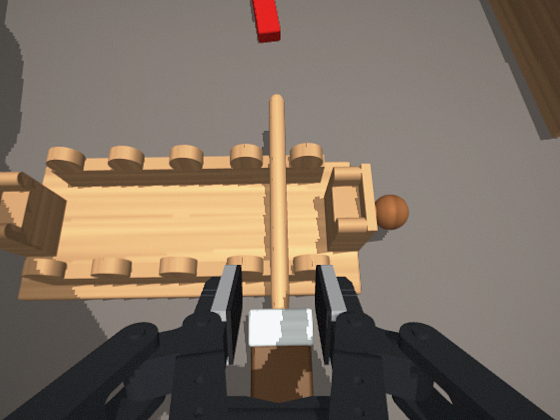

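Brush1 lies in place1 beside the knob (391,212), with its mid at x ≈ -16 mm and its axis at about 45 mm. Next is brush2, in the end well.

```bash
python3 go.py 650 -305 200 17.5 46 -1;  python3 go.py 646 -311 150 17.5 52 -1
```

```text
shift [   8.5 -552.3   66.1] turn [-1.897 -0.164 -2.072] rows>= 20.0
feasible 5 [[0.28, 1.02, -0.15, 0.88, 0.53, 1.95, -1.09], [0.03, 1.06, 0.5, 0.88, 0.1, 1.87, -0.83]] now q [-0.08  1.03 -0.48  1.01  0.06  1.73  0.97] t 9.05
shift [   3.3 -558.7   17.6] turn [-2.014 -0.174 -1.98 ] rows>= 20.0
feasible 5 [[-0.14, 1.34, 1.18, 0.85, -0.36, 1.93, -0.54], [-0.01, 1.18, 0.63, 0.85, 0.04, 1.89, -0.79]] now q [-0.08  1.03 -0.48  1.01  0.06  1.73  0.97] t 9.05
```

```bash
python3 -m creep '[[[1,-10,16],[-0.09,-0.008,-0.099],40],[[1,-10,16],[-0.09,-0.008,-0.099],40],[[1,-28,12],[-0.09,-0.008,-0.099],40],[[1,-28,8],[-0.09,-0.008,-0.099],40],[[1,-28,6],[-0.09,-0.008,-0.099],40],[[0,-28,4],[-0.09,-0.008,-0.099],40],[[0,-28,2],[-0.09,-0.008,-0.099],40],[[0,-28,2],[-0.09,-0.008,-0.099],40],[[0,-28,0],[-0.09,-0.008,-0.099],40],[[0,-28,0],[-0.09,-0.008,-0.099],40],[[0,-28,0],[-0.09,-0.008,-0.099],40]]' 60
python3 -m creep '[[[0,-28,0],[-0.09,-0.008,-0.099],40],[[0,-28,0],[-0.09,-0.008,-0.099],40],[[0,-28,0],[-0.09,-0.008,-0.099],40],[[0,-28,0],[-0.09,-0.008,-0.099],40],[[0,-28,0],[-0.09,-0.008,-0.099],40],[[0,-28,0],[-0.09,-0.008,-0.099],40],[[0,-28,0],[-0.09,-0.008,-0.099],40],[[0,-28,0],[-0.09,-0.008,-0.099],40],[[0,-28,0],[-0.09,-0.008,-0.099],40],[[0,-28,0],[-0.09,-0.008,-0.099],40]]' 60
python3 go.py 646 -311 148 17.5 52 -1
```

```text
time: 10.15
tcp_pos: [0.6312, -0.0297, 0.1846]
tcp_rot: [[-0.068, 0.83, -0.554], [0.992, -0.001, -0.124], [-0.104, -0.558, -0.823]]
ft_force: [0.2, 0.1, -0.5]
grip_width: 0.468
grasp_force: 0.0
time: 11.15
tcp_pos: [0.6314, -0.3094, 0.1843]
tcp_rot: [[0.67, 0.297, -0.68], [0.205, -0.955, -0.215], [-0.713, 0.004, -0.701]]
ft_force: [0.4, -0.5, 0.2]
grip_width: 0.468
grasp_force: 0.0
shift [  0.6  -6.1 -47.8] turn [-0.03   0.11   0.004] rows>= 2.0
feasible 5 [[-0.14, 1.35, 1.18, 0.85, -0.37, 1.93, -0.54], [-0.01, 1.18, 0.63, 0.85, 0.05, 1.89, -0.79]] now q [ 0.09  1.05  0.4   0.88  0.15  1.88 -0.87] t 11.15
```

```bash
python3 -m creep '[[[0,-2,-16],[-0.01,0.04,0],40],[[0,-2,-16],[-0.01,0.04,0],40],[[0,-2,-16],[-0.01,0.03,0],40],[[0,0,0],[0,0,0],40]]' 60
cat > stand.py <<'E'
from h import *
from scipy.cluster.hierarchy import fclusterdata
p,d=arm.capture("wrist"); W=cloud(d,arm.camera_params("wrist"))
e=arm.camera_params("wrist")["extrinsics"]; cam=-np.array(e)[:3,:3].T@np.array(e)[:3,3]
q=W[(W[...,2]>.075)&(W[...,2]<.12)&(W[...,0]<.61)&(W[...,0]>.47)&(W[...,1]>-.37)&(W[...,1]<-.1)&(d>0)]
L=fclusterdata(q[::3,:2],.006,criterion="distance",method="single"); q=q[::3]
for k in set(L):
    c=q[L==k]
    if len(c)<60: continue
    o=[]
    for z in(.085,.11):
        s=c[abs(c[:,2]-z)<.008][:,:2]
        if len(s)<10: continue
        f=lambda x:np.hypot(*(s-x).T)-.006
        from scipy.optimize import least_squares
        v=s.mean(0)-cam[:2]; v/=np.hypot(*v); o.append((least_squares(f,s.mean(0)+.005*v,loss="soft_l1",f_scale=.001).x*1000).round(1).tolist())
    print(len(c),"axis at z=85,110:",o)
E
python3 stand.py; python3 go.py 578 -332.4 93 17.5 52 -1
```

```text
time: 11.55
tcp_pos: [0.6304, -0.3142, 0.1328]
tcp_rot: [[0.583, 0.3, -0.755], [0.189, -0.954, -0.233], [-0.791, -0.007, -0.612]]
ft_force: [-0.2, 0.3, -0.1]
grip_width: 0.47
grasp_force: 0.0
161 axis at z=85,110: [[523.8, -162.7], [524.4, -162.7]]
444 axis at z=85,110: [[578.4, -334.4], [578.3, -334.3]]
469 axis at z=85,110: [[560.1, -277.1], [560.1, -277.1]]
shift [-67.1 -22.4 -53.5] turn [-0.004 -0.003  0.001] rows>= 2.0
feasible 5 [[0.03, 1.12, 0.49, 1.09, 0.15, 1.69, -0.87], [0.03, 1.12, 0.49, 1.09, 0.15, 1.69, -0.87]] now q [ 0.09  1.18  0.41  0.8   0.17  1.93 -0.86] t 11.6
```

```bash
python3 -m creep '[[[-22,-8,-17],[0,0,0],40],[[-22,-8,-18],[0,0,0],40],[[-23,-8,-18],[0,0,0],40],[[0,0,0],[0,0,0],40],[[0,0,0],[0,0,0],0],[[0,0,0],[0,0,0],0],[[0,0,0],[0,0,0],0],[[0,0,0],[0,0,0],0]]' 60
python3 -m creep '[[[0,0,10],[0,0,0],0],[[0,0,20],[0,0,0],0],[[0,0,20],[0,0,0],0],[[0,0,20],[0,0,0],0],[[10,20,16],[0,-0.03,0],0],[[14,28,16],[0,-0.03,0],0],[[14,28,14],[0,-0.03,0],0],[[0,0,0],[0,0,0],0]]' 60
python3 go.py 600 200 160 -7.4 38 1
```

```text
time: 12.4
tcp_pos: [0.5658, -0.3385, 0.0853]
tcp_rot: [[0.589, 0.301, -0.75], [0.187, -0.954, -0.236], [-0.786, -0.002, -0.618]]
ft_force: [0.3, 1.7, 7.6]
grip_width: 0.118
grasp_force: 58.4
time: 13.2
tcp_pos: [0.6063, -0.2581, 0.2037]
tcp_rot: [[0.661, 0.304, -0.686], [0.192, -0.952, -0.238], [-0.726, 0.025, -0.687]]
ft_force: [-0.1, 0.4, -1.0]
grip_width: 0.12
grasp_force: 58.5
shift [-17.7 459.6 -58.4] turn [1.919 0.2   2.077] rows>= 20.0
feasible 5 [[-0.0, 0.92, -0.5, 1.21, 0.07, 1.68, 0.98], [-0.38, 0.87, 0.22, 1.21, -0.33, 1.72, 1.32]] now q [-0.01  0.96  0.41  1.04  0.15  1.85 -0.93] t 13.2
```

```bash
python3 -m creep '[[[2,22,0],[0.091,0.009,0.099],0],[[2,22,0],[0.091,0.009,0.099],0],[[2,22,0],[0.091,0.009,0.099],0],[[2,22,0],[0.091,0.009,0.099],0],[[0,22,0],[0.091,0.009,0.099],0],[[0,22,-4],[0.091,0.009,0.099],0],[[0,22,-4],[0.091,0.009,0.099],0],[[-2,22,-4],[0.091,0.009,0.099],0],[[-2,22,-4],[0.091,0.009,0.099],0],[[-2,22,-4],[0.091,0.009,0.099],0],[[-2,22,-4],[0.091,0.009,0.099],0]]' 60
python3 -m creep '[[[-2,22,-4],[0.091,0.009,0.099],0],[[-2,22,-4],[0.091,0.009,0.099],0],[[-2,22,-4],[0.091,0.009,0.099],0],[[-2,22,-4],[0.091,0.009,0.099],0],[[-2,22,-4],[0.091,0.009,0.099],0],[[-2,22,-4],[0.091,0.009,0.099],0],[[-2,22,-4],[0.091,0.009,0.099],0],[[-2,22,-4],[0.091,0.009,0.099],0],[[-2,22,-4],[0.091,0.009,0.099],0],[[-2,22,-4],[0.091,0.009,0.099],0]]' 60
python3 go.py 564.5 204.8 118 -7.4 38 1
```

```text
time: 14.3
tcp_pos: [0.6028, -0.0197, 0.1771]
tcp_rot: [[-0.182, 0.822, -0.539], [0.983, 0.134, -0.129], [-0.034, -0.553, -0.832]]
ft_force: [0.6, -0.8, 0.3]
grip_width: 0.119
grasp_force: 58.4
time: 15.3
tcp_pos: [0.583, 0.1998, 0.1369]
tcp_rot: [[-0.79, 0.132, -0.598], [0.105, 0.991, 0.08], [0.604, 0.001, -0.797]]
ft_force: [0.1, -0.3, -0.5]
grip_width: 0.116
grasp_force: 58.4
shift [-29.9   6.5 -33.6] turn [0.001 0.015 0.003] rows>= 2.0
feasible 5 [[0.01, 0.91, -0.51, 1.34, 0.08, 1.56, 0.97], [-0.39, 0.86, 0.2, 1.34, -0.33, 1.61, 1.33]] now q [ 0.    0.91 -0.48  1.22  0.05  1.65  1.01] t 15.3
```

```bash
python3 -m creep '[[[-15,3,-17],[0,0.008,0],0],[[-15,3,-17],[0,0.008,0],0],[[0,0,0],[0,0,0],0]]' 60
cat > cap.py <<'E'
from h import *
import sys
n=sys.argv[1]; p,d=arm.capture("wrist"); np.savez(n+".npz",p=p,W=cloud(d,arm.camera_params("wrist"))); cv2.imwrite(f"pics/{n}.png",p[:,:,::-1])
E
python3 cap.py w5; python3 held.py w5.npz .08 .16 .022;python3 go.py 564.5 204.8 49 -7.4 38 1
```

```text
time: 15.6
tcp_pos: [0.5509, 0.2052, 0.101]
tcp_rot: [[-0.778, 0.134, -0.614], [0.11, 0.991, 0.078], [0.619, -0.007, -0.785]]
ft_force: [0.1, 0.1, -0.6]
grip_width: 0.118
grasp_force: 58.4
1930
foot x -0.09 y(x) [-0.001   0.0204] tops [(np.float64(-0.08000000000000004), np.float64(0.1215), np.float64(0.0203)), (np.float64(-0.06000000000000005), np.float64(0.1215), np.float64(0.0206))]
shift [  0.6   1.2 -68. ] turn [ 0.005 -0.003  0.007] rows>= 2.0
feasible 5 [[-0.02, 0.99, -0.45, 1.35, 0.08, 1.47, 1.01], [-0.36, 0.94, 0.13, 1.35, -0.31, 1.51, 1.32]] now q [ 0.    0.91 -0.48  1.32  0.05  1.57  0.99] t 15.65
```

```bash
python3 -m creep '[[[0,1,-25],[0,0,0],0],[[0,1,-25],[0,0,0],0],[[0,0,-15],[0,0,0],0],[[0,0,-4],[0,0,0],0],[[0,0,0],[0,0,0],0]]' 60
python3 -m creep '[[[0,0,0],[0,0,0],30],[[0,0,0],[0,0,0],30],[[0,0,0],[0,0,0],30],[[0,0,0],[0,0,0],30]]' 60
python3 -m creep '[[[15,-2,20],[0,0,0],32],[[25,-3,32],[0,0,0],32],[[25,-3,32],[0,0,0],32],[[0,0,0],[0,0,0],32]]' 60
python3 cap.py w6
python3 held.py w6.npz .03 .08 .066; python3 held.py w6.npz .03 .08 .022
python3 go.py 632 -254 200 17.5 46 -1
```

```text
time: 16.15
tcp_pos: [0.5535, 0.2071, 0.0339]
tcp_rot: [[-0.78, 0.137, -0.611], [0.11, 0.991, 0.08], [0.616, -0.005, -0.787]]
ft_force: [0.6, 0.1, -0.6]
grip_width: 0.116
grasp_force: 58.7
time: 16.55
tcp_pos: [0.553, 0.2073, 0.0333]
tcp_rot: [[-0.78, 0.136, -0.611], [0.11, 0.991, 0.08], [0.616, -0.005, -0.787]]
ft_force: [-0.7, -1.0, -0.6]
grip_width: 0.35
grasp_force: 0.0
time: 16.95
tcp_pos: [0.6216, 0.1991, 0.1211]
tcp_rot: [[-0.783, 0.138, -0.606], [0.111, 0.99, 0.083], [0.612, -0.002, -0.791]]
ft_force: [-0.7, -0.2, 0.5]
grip_width: 0.375
grasp_force: 0.0
977
foot x -0.0959 y(x) [-0.0356  0.0577] tops [(np.float64(-0.10000000000000003), np.float64(0.0496), np.float64(0.0662)), (np.float64(-0.08000000000000004), np.float64(0.0508), np.float64(0.0649)), (np.float64(-0.06000000000000005), np.float64(0.0506), np.float64(0.0655))]
777
foot x -0.0933 y(x) [-0.099   0.0188] tops [(np.float64(-0.08000000000000004), np.float64(0.051), np.float64(0.0232)), (np.float64(-0.06000000000000005), np.float64(0.0508), np.float64(0.0231))]
shift [-4.000e-01 -4.574e+02  6.830e+01] turn [-1.898 -0.163 -2.067] rows>= 20.0
feasible 5 [[0.15, 0.96, 0.06, 1.01, 0.35, 1.88, -1.08], [-0.02, 0.99, 0.43, 1.0, 0.13, 1.84, -0.92]] now q [-0.02  1.   -0.46  1.09  0.06  1.71  1.02] t 17.0
```

View pics/w6.png

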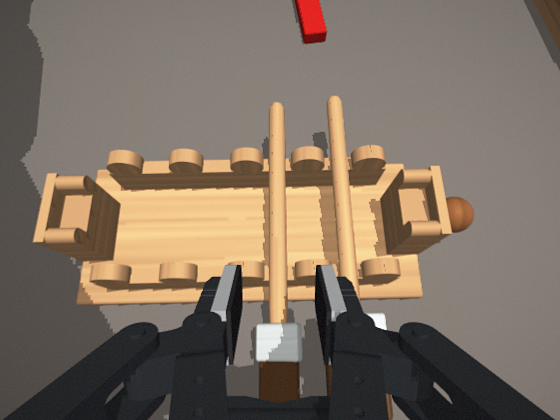

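Brushes 1 and 2 lie in their places, with handles at columns 340 and 277 and the knob at (457,213). Now brush3.

```bash
python3 -m creep '[[[1,-8,16],[-0.09,-0.008,-0.099],40],[[1,-8,16],[-0.09,-0.008,-0.099],40],[[1,-23,12],[-0.09,-0.008,-0.099],40],[[1,-23,8],[-0.09,-0.008,-0.099],40],[[1,-23,6],[-0.09,-0.008,-0.099],40],[[1,-23,6],[-0.09,-0.008,-0.099],40],[[1,-23,4],[-0.09,-0.008,-0.099],40],[[1,-23,4],[-0.09,-0.008,-0.099],40],[[1,-23,4],[-0.09,-0.008,-0.099],40],[[1,-23,0],[-0.09,-0.008,-0.099],40],[[0,-23,0],[-0.09,-0.008,-0.099],40]]' 60
python3 -m creep '[[[0,-23,0],[-0.09,-0.008,-0.099],40],[[0,-23,0],[-0.09,-0.008,-0.099],40],[[0,-23,0],[-0.09,-0.008,-0.099],40],[[0,-23,0],[-0.09,-0.008,-0.099],40],[[0,-23,0],[-0.09,-0.008,-0.099],40],[[-2,-23,0],[-0.09,-0.008,-0.099],40],[[-2,-23,0],[-0.09,-0.008,-0.099],40],[[-2,-23,0],[-0.09,-0.008,-0.099],40],[[-2,-23,0],[-0.09,-0.008,-0.099],40],[[-2,-23,0],[-0.09,-0.008,-0.099],40]]' 60
python3 go.py 628 -256 148 17.5 52 -1
```

```text
time: 18.1
tcp_pos: [0.6272, -0.0245, 0.1924]
tcp_rot: [[-0.064, 0.83, -0.553], [0.992, -0.005, -0.123], [-0.105, -0.557, -0.824]]
ft_force: [-0.8, 0.4, -0.3]
grip_width: 0.467
grasp_force: 0.0
time: 19.1
tcp_pos: [0.6172, -0.2543, 0.1921]
tcp_rot: [[0.672, 0.295, -0.679], [0.202, -0.956, -0.215], [-0.712, 0.008, -0.702]]
ft_force: [0.3, -0.1, -0.1]
grip_width: 0.466
grasp_force: 0.0
shift [ -3.2  -6.2 -55.6] turn [-0.027  0.112  0.006] rows>= 2.0
feasible 5 [[0.23, 1.06, -0.16, 0.98, 0.52, 1.95, -1.2], [-0.08, 1.12, 0.57, 0.98, 0.06, 1.85, -0.87]] now q [ 0.01  0.99  0.4   1.    0.12  1.85 -0.93] t 19.1
```

```bash
python3 -m creep '[[[-1,-2,-18],[-0.01,0.04,0],40],[[-1,-2,-19],[-0.01,0.04,0],40],[[-1,-2,-19],[-0.01,0.03,0],40],[[0,0,0],[0,0,0],40]]' 60
python3 stand.py; python3 go.py 560 -277 93 17.5 52 -1
```

```text
time: 19.5
tcp_pos: [0.613, -0.2592, 0.1327]
tcp_rot: [[0.584, 0.298, -0.755], [0.185, -0.954, -0.234], [-0.79, -0.003, -0.613]]
ft_force: [-0.3, 0.1, -0.8]
grip_width: 0.473
grasp_force: 0.0
500 axis at z=85,110: [[523.7, -162.8], [523.7, -162.8]]
458 axis at z=85,110: [[560.3, -277.2], [560.3, -277.2]]
shift [-67.9 -22.  -53.5] turn [-0.001 -0.     0.002] rows>= 2.0
feasible 5 [[-0.05, 1.07, 0.5, 1.21, 0.12, 1.66, -0.92], [-0.03, 1.06, 0.45, 1.21, 0.15, 1.66, -0.95]] now q [ 0.01  1.11  0.4   0.95  0.15  1.88 -0.93] t 19.55
```

```bash
python3 -m creep '[[[-22,-7,-17],[0,0,0],40],[[-23,-7,-18],[0,0,0],40],[[-23,-8,-18],[0,0,0],40],[[0,0,0],[0,0,0],40],[[0,0,0],[0,0,0],0],[[0,0,0],[0,0,0],0],[[0,0,0],[0,0,0],0],[[0,0,0],[0,0,0],0]]' 60
python3 -m creep '[[[0,0,10],[0,0,0],0],[[0,0,20],[0,0,0],0],[[0,0,20],[0,0,0],0],[[0,0,20],[0,0,0],0],[[18,8,16],[0,-0.03,0],0],[[18,20,16],[0,-0.03,0],0],[[18,20,16],[0,-0.03,0],0],[[0,0,0],[0,0,0],0]]' 60
python3 go.py 600 160 160 -7.4 38 1
```

```text
time: 20.35
tcp_pos: [0.5478, -0.2816, 0.0853]
tcp_rot: [[0.591, 0.299, -0.749], [0.184, -0.954, -0.236], [-0.785, 0.002, -0.619]]
ft_force: [1.0, 0.3, 7.9]
grip_width: 0.122
grasp_force: 58.4
time: 21.15
tcp_pos: [0.6039, -0.231, 0.206]
tcp_rot: [[0.663, 0.301, -0.686], [0.187, -0.953, -0.237], [-0.725, 0.029, -0.688]]
ft_force: [-0.1, 0.5, 0.2]
grip_width: 0.118
grasp_force: 58.4
shift [-15.3 392.5 -60.7] turn [1.921 0.201 2.082] rows>= 20.0
feasible 5 [[0.04, 0.9, -0.49, 1.24, 0.09, 1.68, 1.03], [-0.35, 0.86, 0.25, 1.24, -0.32, 1.72, 1.38]] now q [-0.04  0.94  0.41  1.07  0.14  1.85 -0.96] t 21.15
```

```bash
python3 -m creep '[[[2,18,0],[0.091,0.009,0.099],0],[[2,18,0],[0.091,0.009,0.099],0],[[2,18,0],[0.091,0.009,0.099],0],[[2,19,0],[0.091,0.009,0.099],0],[[0,19,0],[0.091,0.009,0.099],0],[[0,19,-4],[0.091,0.009,0.099],0],[[0,19,-4],[0.091,0.009,0.099],0],[[-2,19,-4],[0.091,0.009,0.099],0],[[-2,19,-4],[0.091,0.009,0.099],0],[[-2,19,-4],[0.091,0.009,0.099],0],[[-2,19,-4],[0.091,0.009,0.099],0]]' 60
python3 -m creep '[[[-2,19,-4],[0.091,0.009,0.099],0],[[-2,19,-4],[0.091,0.009,0.099],0],[[-2,19,-4],[0.091,0.009,0.099],0],[[-2,19,-4],[0.091,0.009,0.099],0],[[-2,19,-4],[0.091,0.009,0.099],0],[[-2,19,-4],[0.091,0.009,0.099],0],[[-2,19,-4],[0.091,0.009,0.099],0],[[-2,19,-4],[0.091,0.009,0.099],0],[[-2,19,-4],[0.091,0.009,0.099],0],[[-2,19,-4],[0.091,0.009,0.099],0]]' 60
python3 go.py 559 161.2 118 -7.4 38 1
```

```text
time: 22.25
tcp_pos: [0.6006, -0.0276, 0.179]
tcp_rot: [[-0.178, 0.823, -0.539], [0.983, 0.129, -0.127], [-0.035, -0.553, -0.832]]
ft_force: [0.3, 0.4, 0.3]
grip_width: 0.116
grasp_force: 58.3
time: 23.25
tcp_pos: [0.581, 0.1619, 0.1387]
tcp_rot: [[-0.789, 0.136, -0.6], [0.109, 0.991, 0.081], [0.605, -0.002, -0.796]]
ft_force: [0.3, -0.7, -0.8]
grip_width: 0.12
grasp_force: 58.4
shift [-33.4   0.7 -35.5] turn [0.003 0.013 0.007] rows>= 2.0
feasible 5 [[0.07, 0.89, -0.51, 1.38, 0.1, 1.56, 1.01], [-0.38, 0.85, 0.26, 1.38, -0.33, 1.6, 1.41]] now q [ 0.04  0.89 -0.46  1.26  0.06  1.65  1.05] t 23.25
```

```bash
python3 -m creep '[[[-17,0,-17],[0,0.006,0],0],[[-17,0,-18],[0,0.006,0],0],[[0,0,0],[0,0,0],0]]' 60
python3 cap.py w7; python3 held.py w7.npz .08 .16 -.022;python3 go.py 559 161.2 49 -7.4 38 1
```

```text
time: 23.55
tcp_pos: [0.5447, 0.1611, 0.1018]
tcp_rot: [[-0.778, 0.138, -0.612], [0.114, 0.99, 0.079], [0.617, -0.008, -0.787]]
ft_force: [0.3, -0.1, 0.0]
grip_width: 0.117
grasp_force: 58.4
1929
foot x -0.0906 y(x) [-0.0015 -0.0237] tops [(np.float64(-0.08000000000000004), np.float64(0.1219), np.float64(-0.0236)), (np.float64(-0.06000000000000005), np.float64(0.122), np.float64(-0.0238))]
shift [  1.3   1.4 -68.8] turn [ 0.008 -0.001  0.011] rows>= 2.0
feasible 5 [[0.04, 0.97, -0.45, 1.39, 0.11, 1.46, 1.05], [-0.31, 0.92, 0.14, 1.39, -0.27, 1.49, 1.37]] now q [ 0.05  0.88 -0.46  1.37  0.05  1.55  1.05] t 23.6
```

```bash
python3 -m creep '[[[0,1,-25],[0,0,0],0],[[0,1,-25],[0,0,0],0],[[0,0,-15],[0,0,0],0],[[0,0,-4],[0,0,0],0],[[0,0,0],[0,0,0],0]]' 60
python3 -m creep '[[[0,0,0],[0,0,0],30],[[0,0,0],[0,0,0],30],[[0,0,0],[0,0,0],30],[[0,0,0],[0,0,0],30]]' 60
python3 -m creep '[[[15,-2,20],[0,0,0],32],[[25,-3,32],[0,0,0],32],[[25,-3,32],[0,0,0],32],[[0,0,0],[0,0,0],32]]' 60
python3 cap.py w8
for y in .066 .022 -.022; do python3 held.py w8.npz .04 .08 $y; done
python3 go.py 595 -140 200 17.5 46 -1
```

```text
time: 24.1
tcp_pos: [0.5473, 0.1641, 0.0345]
tcp_rot: [[-0.781, 0.14, -0.609], [0.114, 0.99, 0.081], [0.615, -0.006, -0.789]]
ft_force: [0.3, 1.0, -0.4]
grip_width: 0.117
grasp_force: 58.7
time: 24.5
tcp_pos: [0.5471, 0.1643, 0.0344]
tcp_rot: [[-0.781, 0.14, -0.609], [0.114, 0.99, 0.081], [0.614, -0.006, -0.789]]
ft_force: [-1.0, 0.3, -1.5]
grip_width: 0.349
grasp_force: 0.0
time: 24.9
tcp_pos: [0.6156, 0.1561, 0.1221]
tcp_rot: [[-0.784, 0.142, -0.604], [0.115, 0.99, 0.083], [0.61, -0.004, -0.793]]
ft_force: [-0.3, -0.6, 0.8]
grip_width: 0.375
grasp_force: 0.0
973
foot x -0.096 y(x) [-0.0642  0.0573] tops [(np.float64(-0.10000000000000003), np.float64(0.0488), np.float64(0.0664)), (np.float64(-0.08000000000000004), np.float64(0.0507), np.float64(0.0647)), (np.float64(-0.06000000000000005), np.float64(0.0507), np.float64(0.0647))]
1034
foot x -0.0928 y(x) [-0.1347  0.0079] tops [(np.float64(-0.08000000000000004), np.float64(0.0509), np.float64(0.0208)), (np.float64(-0.06000000000000005), np.float64(0.0506), np.float64(0.0207))]
838
foot x -0.0912 y(x) [ 0.0192 -0.0146] tops [(np.float64(-0.08000000000000004), np.float64(0.0509), np.float64(-0.0195)), (np.float64(-0.06000000000000005), np.float64(0.0509), np.float64(-0.0194))]
shift [ -31.4 -300.3   67.3] turn [-1.893 -0.161 -2.066] rows>= 20.0
feasible 5 [[0.37, 0.94, -0.64, 1.2, 0.61, 1.97, -1.55], [-0.21, 0.91, 0.5, 1.2, 0.04, 1.8, -1.02]] now q [ 0.03  0.96 -0.44  1.14  0.07  1.69  1.07] t 24.95
```

```bash
python3 -m creep '[[[1,-5,16],[-0.09,-0.008,-0.099],40],[[1,-5,16],[-0.09,-0.008,-0.099],40],[[1,-15,12],[-0.09,-0.008,-0.099],40],[[1,-15,8],[-0.09,-0.008,-0.099],40],[[1,-15,6],[-0.09,-0.008,-0.099],40],[[0,-15,6],[-0.09,-0.008,-0.099],40],[[0,-15,4],[-0.09,-0.008,-0.099],40],[[0,-15,4],[-0.09,-0.008,-0.099],40],[[0,-15,4],[-0.09,-0.008,-0.099],40],[[0,-15,0],[-0.09,-0.008,-0.099],40],[[0,-15,0],[-0.09,-0.008,-0.099],40]]' 60
python3 -m creep '[[[0,-15,0],[-0.09,-0.008,-0.099],40],[[0,-15,0],[-0.09,-0.008,-0.099],40],[[0,-15,0],[-0.09,-0.008,-0.099],40],[[0,-15,0],[-0.09,-0.008,-0.099],40],[[0,-15,0],[-0.09,-0.008,-0.099],40],[[-4,-16,0],[-0.09,-0.008,-0.099],40],[[-6,-16,0],[-0.09,-0.008,-0.099],40],[[-8,-16,0],[-0.09,-0.008,-0.099],40],[[-9,-16,0],[-0.09,-0.008,-0.099],40],[[-9,-16,0],[-0.09,-0.008,-0.099],40]]' 60
python3 go.py 591 -141.5 148 17.5 52 -1
```

```text
time: 26.05
tcp_pos: [0.6161, 0.0108, 0.1935]
tcp_rot: [[-0.063, 0.831, -0.552], [0.992, -0.009, -0.125], [-0.109, -0.556, -0.824]]
ft_force: [-0.6, 0.1, 0.3]
grip_width: 0.47
grasp_force: 0.0
time: 27.05
tcp_pos: [0.5798, -0.1441, 0.1932]
tcp_rot: [[0.672, 0.293, -0.68], [0.198, -0.956, -0.217], [-0.714, 0.011, -0.7]]
ft_force: [-0.4, -0.0, 0.4]
grip_width: 0.467
grasp_force: 0.0
shift [ -2.8  -1.8 -56.7] turn [-0.023  0.111  0.007] rows>= 2.0
feasible 5 [[0.26, 1.0, -0.44, 1.18, 0.54, 1.95, -1.49], [-0.21, 1.01, 0.48, 1.17, 0.05, 1.82, -1.03]] now q [-0.15  0.87  0.38  1.21  0.08  1.81 -1.07] t 27.05
```

```bash
python3 -m creep '[[[-1,-1,-19],[-0.01,0.04,0],40],[[-1,-1,-19],[-0.01,0.04,0],40],[[-1,0,-19],[0,0.03,0],40],[[0,0,0],[0,0,0],40]]' 60
python3 stand.py; python3 go.py 524 -163 93 17.5 52 -1
```

```text
time: 27.45
tcp_pos: [0.576, -0.1453, 0.1334]
tcp_rot: [[0.584, 0.297, -0.756], [0.188, -0.955, -0.23], [-0.79, -0.008, -0.613]]
ft_force: [0.4, 0.8, -0.7]
grip_width: 0.469
grasp_force: 0.0
441 axis at z=85,110: [[523.8, -162.9], [523.7, -162.9]]
shift [-66.9 -21.8 -53.9] turn [-0.006 -0.001  0.004] rows>= 2.0
feasible 5 [[0.36, 1.0, -0.5, 1.39, 0.59, 1.8, -1.57], [-0.15, 0.97, 0.37, 1.39, 0.12, 1.63, -1.11]] now q [-0.14  1.    0.37  1.17  0.08  1.83 -1.07] t 27.5
```

```bash
python3 -m creep '[[[-22,-7,-18],[0,0,0],40],[[-22,-7,-18],[0,0,0],40],[[-23,-8,-18],[0,0,0],40],[[0,0,0],[0,0,0],40],[[0,0,0],[0,0,0],0],[[0,0,0],[0,0,0],0],[[0,0,0],[0,0,0],0],[[0,0,0],[0,0,0],0]]' 60
python3 -m creep '[[[0,0,10],[0,0,0],0],[[0,0,20],[0,0,0],0],[[0,0,20],[0,0,0],0],[[0,0,20],[0,0,0],0],[[20,0,18],[0,-0.03,0],0],[[20,10,18],[0,-0.03,0],0],[[20,10,14],[0,-0.03,0],0],[[0,0,0],[0,0,0],0]]' 60
python3 go.py 590 118 155 -7.4 38 1
```

```text
time: 28.3
tcp_pos: [0.5117, -0.1677, 0.0841]
tcp_rot: [[0.59, 0.298, -0.75], [0.188, -0.955, -0.231], [-0.785, -0.004, -0.619]]
ft_force: [0.9, 1.6, 7.9]
grip_width: 0.118
grasp_force: 58.5
time: 29.1
tcp_pos: [0.5733, -0.1465, 0.2065]
tcp_rot: [[0.662, 0.298, -0.688], [0.189, -0.954, -0.232], [-0.725, 0.023, -0.688]]
ft_force: [-0.4, -0.6, -0.8]
grip_width: 0.117
grasp_force: 58.5
shift [  5.2 266.  -66.2] turn [1.921 0.192 2.08 ] rows>= 20.0
feasible 5 [[0.1, 0.88, -0.49, 1.29, 0.11, 1.66, 1.08], [-0.34, 0.85, 0.32, 1.29, -0.32, 1.7, 1.47]] now q [-0.16  0.86  0.39  1.22  0.09  1.82 -1.07] t 29.1
```

```bash
python3 -m creep '[[[2,12,0],[0.091,0.009,0.099],0],[[2,12,0],[0.091,0.009,0.099],0],[[2,12,0],[0.091,0.009,0.099],0],[[2,12,0],[0.091,0.009,0.099],0],[[2,12,0],[0.091,0.009,0.099],0],[[0,13,-4],[0.091,0.009,0.099],0],[[0,13,-4],[0.091,0.009,0.099],0],[[0,13,-4],[0.091,0.009,0.099],0],[[0,13,-4],[0.091,0.009,0.099],0],[[0,13,-4],[0.091,0.009,0.099],0],[[0,13,-4],[0.091,0.009,0.099],0]]' 60
python3 -m creep '[[[0,13,-4],[0.091,0.009,0.099],0],[[0,13,-4],[0.091,0.009,0.099],0],[[0,13,-4],[0.091,0.009,0.099],0],[[0,13,-4],[0.091,0.009,0.099],0],[[0,13,-4],[0.091,0.009,0.099],0],[[-2,13,-4],[0.091,0.009,0.099],0],[[-2,13,-4],[0.091,0.009,0.099],0],[[-2,13,-4],[0.091,0.009,0.099],0],[[-2,13,-4],[0.091,0.009,0.099],0],[[-2,13,-4],[0.091,0.009,0.099],0]]' 60
python3 go.py 553.5 117.5 118 -7.4 38 1
```

```text
time: 30.2
tcp_pos: [0.5804, -0.0097, 0.1797]
tcp_rot: [[-0.181, 0.819, -0.544], [0.983, 0.133, -0.127], [-0.032, -0.558, -0.829]]
ft_force: [-0.2, -0.1, -0.1]
grip_width: 0.117
grasp_force: 58.5
time: 31.2
tcp_pos: [0.5705, 0.1199, 0.1395]
tcp_rot: [[-0.788, 0.129, -0.602], [0.105, 0.992, 0.076], [0.606, -0.003, -0.795]]
ft_force: [-0.1, -0.3, -1.1]
grip_width: 0.119
grasp_force: 58.4
shift [-28.4  -0.9 -36.2] turn [0.005 0.011 0.001] rows>= 2.0
feasible 5 [[0.13, 0.88, -0.51, 1.42, 0.13, 1.55, 1.06], [-0.35, 0.84, 0.3, 1.42, -0.31, 1.59, 1.48]] now q [ 0.09  0.85 -0.44  1.31  0.07  1.64  1.11] t 31.2
```

```bash
python3 -m creep '[[[-14,-1,-18],[0,0.006,0],0],[[-14,0,-18],[0,0.006,0],0],[[0,0,0],[0,0,0],0]]' 60
python3 cap.py w9; python3 held.py w9.npz .08 .16 -.066;python3 go.py 553.5 117.5 49 -7.4 38 1
```

```text
time: 31.5
tcp_pos: [0.5406, 0.1182, 0.1017]
tcp_rot: [[-0.778, 0.133, -0.614], [0.11, 0.991, 0.074], [0.618, -0.01, -0.786]]
ft_force: [0.5, -0.4, 0.0]
grip_width: 0.119
grasp_force: 58.4
1768
foot x -0.0879 y(x) [ 0.0078 -0.0664] tops [(np.float64(-0.08000000000000004), np.float64(0.1215), np.float64(-0.067)), (np.float64(-0.06000000000000005), np.float64(0.1217), np.float64(-0.0666))]
shift [ -0.1   0.5 -68.8] turn [ 0.009 -0.002  0.004] rows>= 2.0
feasible 5 [[0.1, 0.95, -0.45, 1.43, 0.14, 1.46, 1.09], [-0.25, 0.91, 0.14, 1.43, -0.24, 1.47, 1.42]] now q [ 0.1   0.86 -0.44  1.4   0.07  1.56  1.11] t 31.55
```

```bash
python3 -m creep '[[[0,0,-25],[0,0,0],0],[[0,0,-25],[0,0,0],0],[[0,0,-15],[0,0,0],0],[[0,0,-4],[0,0,0],0],[[0,0,0],[0,0,0],0]]' 60
python3 -m creep '[[[0,0,0],[0,0,0],30],[[0,0,0],[0,0,0],30],[[0,0,0],[0,0,0],30],[[0,0,0],[0,0,0],30]]' 60
python3 -m creep '[[[15,-2,20],[0,0,0],32],[[25,-3,32],[0,0,0],32],[[25,-3,32],[0,0,0],32],[[0,0,0],[0,0,0],32]]' 60
python3 cap.py w10
for y in .066 .022 -.022 -.066; do python3 held.py w10.npz .04 .08 $y; done
python3 - <<'E'
from h import *
p,d=arm.capture("top"); W=cloud(d,arm.camera_params("top")); cv2.imwrite("pics/top10.png",p[:,:,::-1]); np.savez("top10.npz",p=p,W=W)
a=cv2.resize(p[170:270,170:420],None,fx=3,fy=3); b=cv2.resize(cv2.imread("pics/w10.png")[:,:,::-1],(360,270))
im=np.zeros((580,760,3),np.uint8); im[:300,:750]=a; im[305:575,:360]=b
ps,ds=arm.capture("scene"); np.savez("scene10.npz",p=ps,W=cloud(ds,arm.camera_params("scene"))); im[305:575,365:725]=cv2.resize(ps,(360,270)); cv2.imwrite("pics/c10.png",im[:,:,::-1])
for n,W in(("top",W),("scene",np.load("scene10.npz")["W"])):
    hsv=cv2.cvtColor(np.load(n+"10.npz")["p"],cv2.COLOR_RGB2HSV)
    q=W[(abs(W[...,0]-.43)<.1)&(abs(W[...,1]+.17)<.22)&(W[...,2]>.008)&(W[...,2]<.02)&(W[...,0]<.50)]
    c=cv2.minAreaRect((q[:,:2]*1000).astype(np.float32)); print(n,len(q),np.round(c[0],1),np.round(c[1],1),round(c[2],1))
E
```

```text
time: 32.05
tcp_pos: [0.5433, 0.1192, 0.0346]
tcp_rot: [[-0.781, 0.134, -0.611], [0.11, 0.991, 0.076], [0.615, -0.008, -0.788]]
ft_force: [0.7, 0.6, -0.3]
grip_width: 0.12
grasp_force: 58.7
time: 32.45
tcp_pos: [0.5438, 0.1204, 0.0354]
tcp_rot: [[-0.782, 0.134, -0.609], [0.109, 0.991, 0.078], [0.614, -0.005, -0.79]]
ft_force: [2.9, 5.2, 4.3]
grip_width: 0.354
grasp_force: 3.2
time: 32.85
tcp_pos: [0.6119, 0.1112, 0.1228]
tcp_rot: [[-0.785, 0.135, -0.604], [0.111, 0.991, 0.078], [0.609, -0.005, -0.793]]
ft_force: [0.5, 0.8, 1.1]
grip_width: 0.374
grasp_force: 0.0
995
foot x -0.0964 y(x) [-0.0422  0.0596] tops [(np.float64(-0.10000000000000003), np.float64(0.0494), np.float64(0.0657)), (np.float64(-0.08000000000000004), np.float64(0.0507), np.float64(0.0641)), (np.float64(-0.06000000000000005), np.float64(0.0507), np.float64(0.0642))]
1047
foot x -0.0933 y(x) [-0.1404  0.0111] tops [(np.float64(-0.08000000000000004), np.float64(0.0509), np.float64(0.0204)), (np.float64(-0.06000000000000005), np.float64(0.0507), np.float64(0.0204))]
990
foot x -0.0917 y(x) [-0.0797 -0.0246] tops [(np.float64(-0.08000000000000004), np.float64(0.0509), np.float64(-0.0204)), (np.float64(-0.06000000000000005), np.float64(0.0508), np.float64(-0.021))]
692
foot x -0.0882 y(x) [ 0.013  -0.0634] tops [(np.float64(-0.08000000000000004), np.float64(0.0509), np.float64(-0.0658)), (np.float64(-0.06000000000000005), np.float64(0.0509), np.float64(-0.0659))]
top 199 [ 411.2 -169.4] [163.8 426.8] 4.0
scene 425 [ 435.4 -167.3] [ 26.6 237.1] 9.0
```

View pics/c10.png

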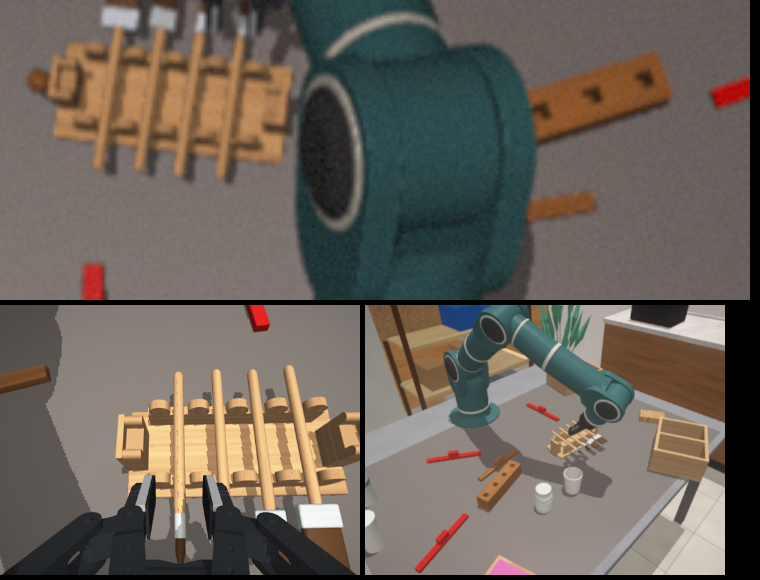

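All four brushes are in their places. They read x within 16 mm, y within 2 mm and a handle top at 51 mm. The wooden keeper is still at about (433,-167). Next I'll go over it with the tool pointing down.

```bash
python3 go.py 433 -167 170 8.8 0 1; python3 go.py 562 183 130 -7.4 0 1
```

```text
shift [-174.6 -278.4   33.2] turn [ 0.014 -0.665  0.279] rows>= 8.0
feasible 4 [[1.26, 0.53, -1.22, 2.05, 0.6, 0.98, 1.45], [0.94, 0.33, -0.74, 2.05, 0.29, 0.86, 1.76]] now q [ 0.08  0.94 -0.42  1.18  0.09  1.69  1.13] t 33.0
shift [-45.6  71.6  -6.8] turn [-0.08  -0.658  0.007] rows>= 5.0
feasible 6 [[0.42, 0.86, -1.22, 1.8, 0.89, 1.15, 0.35], [-0.19, 0.51, -0.23, 1.8, 0.15, 0.85, 0.96]] now q [ 0.08  0.94 -0.42  1.18  0.09  1.69  1.13] t 33.0
```

```bash
python3 -m creep '[[[12,-2,25],[0,0,0],40],[[12,-2,30],[0,0,0],40],[[-10,-10,30],[0,-0.06,0.02],70],[[-25,-35,0],[0,-0.07,0.03],70],[[-25,-35,0],[0,-0.07,0.03],70],[[-25,-35,0],[0,-0.07,0.03],70],[[-25,-35,-5],[0,-0.07,0.03],70],[[-25,-35,-5],[0,-0.08,0.03],70],[[-25,-35,-10],[0,-0.08,0.03],70],[[-20,-30,-10],[0,-0.08,0.04],70],[[-20,-25,-10],[0.01,-0.08,0.04],70],[[0,0,0],[0,0,0],70]]' 60
python3 go.py 433 -167 170 8.8 0 1
cat > keep.py <<'E'
from h import *
import sys
n=sys.argv[1]; p,d=arm.capture("wrist"); W=cloud(d,arm.camera_params("wrist")); cv2.imwrite(f"pics/{n}.png",p[:,:,::-1]); np.savez(n+".npz",p=p,W=W)
h=cv2.cvtColor(p,cv2.COLOR_RGB2HSV); ok=(h[...,0]>4)&(h[...,0]<25)&(h[...,1]>80)&(h[...,2]>50)&(d>0)
b=ok&(W[...,0]>.33)&(W[...,0]<.505)&(W[...,1]>-.36)&(W[...,1]<.05)
for nm,z0,z1 in(("bar",.010,.018),("block",.033,.043)):
    k=(b&(W[...,2]>z0)&(W[...,2]<z1)).astype(np.uint8)
    _,L,S,_=cv2.connectedComponentsWithStats(k); q=W[L==1+np.argsort(-S[1:,4])[0]] if nm=="block" else W[k>0]
    c=cv2.minAreaRect((q[:,:2]*1000).astype(np.float32)); print(nm,len(q),np.round(c[0],1),np.round(c[1],1),round(c[2],1),"z",np.median(q[:,2]).round(4))
E
python3 keep.py k1
```

```text
time: 34.2
tcp_pos: [0.4265, -0.1709, 0.1614]
tcp_rot: [[-0.989, -0.146, -0.005], [-0.146, 0.989, -0.001], [0.005, 0.0, -1.0]]
ft_force: [1.0, 0.5, 0.9]
grip_width: 0.817
grasp_force: 0.0
shift [  6.5   3.9 -10.1] turn [ 0.001 -0.005  0.007] rows>= 1.0
feasible 4 [[1.26, 0.53, -1.22, 2.05, 0.6, 0.98, 1.45], [0.94, 0.33, -0.74, 2.05, 0.29, 0.86, 1.76]] now q [ 0.71  0.24 -0.45  2.06  0.14  0.87  1.9 ] t 34.2
bar 6359 [ 462.9 -159. ] [ 81.4 237.3] 8.8 z 0.0151
block 1449 [ 433.9 -163.5] [20.  43.8] 8.8 z 0.0389
```

View pics/k1.png

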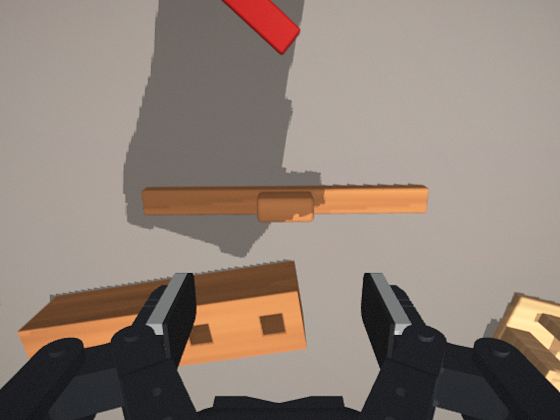

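The wrist view shows the wooden keeper at row 200, from column 142 to 428, with its grip block at (285,207). That puts it at (433.5,-164) with yaw 8.8°. I'll descend and grip.

```bash
python3 -m creep '[[[4,4,-35],[0,0,0],72],[[3,3,-35],[0,-0.005,0.006],72],[[0,0,-35],[0,0,0],72],[[0,0,-25],[0,0,0],72],[[0,0,-8],[0,0,0],72],[[0,0,-7],[0,0,0],72],[[0,0,0],[0,0,0],72]]' 60
python3 -m creep '[[[0,0,0],[0,0,0],20],[[0,0,0],[0,0,0],20],[[0,0,0],[0,0,0],20],[[0,0,0],[0,0,0],20]]' 80
```

```text
time: 34.95
tcp_pos: [0.4391, -0.1604, 0.0181]
tcp_rot: [[-0.988, -0.157, 0.001], [-0.157, 0.988, 0.0], [-0.001, 0.0, -1.0]]
ft_force: [0.2, 0.1, 0.4]
grip_width: 0.84
grasp_force: 0.0
time: 35.35
tcp_pos: [0.4396, -0.161, 0.0194]
tcp_rot: [[-0.988, -0.156, 0.003], [-0.156, 0.988, -0.001], [-0.003, -0.001, -1.0]]
ft_force: [-4.9, 1.6, 19.6]
grip_width: 0.489
grasp_force: 78.7
```

The tool sits 5 mm off in x, and the fingertips press on the bar. I'll reopen, correct and regrip.

```bash
python3 -m creep '[[[0,0,0],[0,0,0],72],[[0,0,0],[0,0,0],72],[[0,0,0],[0,0,0],72],[[0,0,30],[0,0,0],72],[[0,0,30],[0,0,0],72],[[0,0,30],[0,0,0],72],[[0,0,0],[0,0,0],72],[[0,0,0],[0,0,0],72]]' 60
python3 keep.py k2; python3 go.py 433.5 -164 42 8.8 0 1
```

```text
time: 36.15
tcp_pos: [0.439, -0.161, 0.1084]
tcp_rot: [[-0.988, -0.156, 0.002], [-0.156, 0.988, -0.001], [-0.002, -0.001, -1.0]]
ft_force: [0.1, 0.0, 0.9]
grip_width: 0.841
grasp_force: 0.0
bar 9244 [ 462.  -157.4] [ 85.5 237.5] 9.0 z 0.0136
block 2121 [ 430.2 -162.5] [19.5 43.6] 9.0 z 0.0375
shift [ -5.1  -3.2 -84.5] turn [-0.     0.001 -0.003] rows>= 2.0
feasible 4 [[1.18, 0.89, -1.21, 2.14, 1.08, 0.97, 1.05], [0.78, 0.55, -0.59, 2.13, 0.53, 0.6, 1.54]] now q [ 0.67  0.34 -0.44  2.09  0.21  0.75  1.82] t 36.2
```

```bash
python3 -m creep '[[[-4,-1,-30],[0,0,0],72],[[-5,-1,-30],[0,0,0],72],[[0,0,-25],[0,0,0],72],[[0,0,0],[0,0,0],72],[[0,0,0],[0,0,0],72]]' 60
python3 -m creep '[[[0,0,0],[0,0,0],20],[[0,0,0],[0,0,0],20],[[0,0,0],[0,0,0],20],[[0,0,0],[0,0,0],20]]' 80
```

```text
time: 36.7
tcp_pos: [0.4296, -0.1623, 0.0228]
tcp_rot: [[-0.988, -0.157, -0.0], [-0.157, 0.988, 0.001], [0.0, 0.001, -1.0]]
ft_force: [0.6, 0.2, 0.2]
grip_width: 0.843
grasp_force: 0.0
time: 37.1
tcp_pos: [0.4305, -0.163, 0.0244]
tcp_rot: [[-0.988, -0.156, 0.003], [-0.156, 0.988, -0.001], [-0.003, -0.001, -1.0]]
ft_force: [-4.6, 1.6, 18.3]
grip_width: 0.495
grasp_force: 78.8
```

```bash
python3 -m creep '[[[0,0,5],[0,0,0],20],[[0,0,15],[0,0,0],20],[[0,0,30],[0,0,0],20],[[0,0,30],[0,0,0],20],[[0,0,30],[0,0,0],20],[[0,0,30],[0,0,0],20],[[0,0,0],[0,0,0],20]]' 80
cat > kh.py <<'E'
# held keeper: bar and block from the wrist picture
from h import *
import sys
n=sys.argv[1]; p,d=arm.capture("wrist"); W=cloud(d,arm.camera_params("wrist")); cv2.imwrite(f"pics/{n}.png",p[:,:,::-1]); np.savez(n+".npz",p=p,W=W)
s=arm.get_state(); T=s["tcp_pos"]; Rm=s["tcp_rot"]; L=(W-T)@Rm   # tool frame
ok=(d>0)&(abs(L[...,0])<.03)&(abs(L[...,1])<.16)&(L[...,2]>-.02)&(L[...,2]<.03)&((L[...,2]>.001)|(abs(L[...,1])<.021))&((abs(L[...,1])>.05)|(abs(L[...,1])<.021))
bar=ok&(abs(L[...,1])>.055)&(L[...,2]>-.004); q=W[bar]; t=L[bar]
print("bar n",len(q),"tool y range",np.percentile(t[:,1],[.3,99.7]).round(4),"x",np.percentile(t[:,0],[1,50,99]).round(4))
for lo,hi in((-.12,-.09),(-.09,-.06),(.06,.09),(.09,.12)):
    k=t[(t[:,1]>lo)&(t[:,1]<hi)]
    if len(k)>20: print(lo,len(k),"x",np.percentile(k[:,0],[2,98]).round(4),"z pct",np.percentile(k[:,2],[5,20,50,90]).round(4))
E
python3 kh.py k3; python3 go.py 562 183 150 -7.4 0 1
```

```text
time: 37.8
tcp_pos: [0.4315, -0.1634, 0.1669]
tcp_rot: [[-0.988, -0.156, 0.007], [-0.156, 0.988, -0.003], [-0.006, -0.004, -1.0]]
ft_force: [0.3, -0.4, -2.6]
grip_width: 0.489
grasp_force: 82.1
bar n 13579 tool y range [-0.1179  0.1175] x [-0.0112  0.0023  0.0103]
-0.12 3018 x [-0.011   0.0101] z pct [0.0094 0.01   0.0105 0.0162]
-0.09 3246 x [-0.0109  0.0101] z pct [0.0094 0.0099 0.0105 0.0164]
0.06 3239 x [-0.0108  0.0102] z pct [0.0093 0.0098 0.0103 0.0162]
0.09 3000 x [-0.0108  0.0102] z pct [0.0092 0.0098 0.0103 0.0163]
shift [131.4 346.2 -33.7] turn [ 0.003  0.004 -0.286] rows>= 9.0
feasible 6 [[0.42, 0.81, -1.21, 1.79, 0.84, 1.16, 0.38], [-0.18, 0.48, -0.24, 1.78, 0.14, 0.89, 0.96]] now q [ 0.73  0.24 -0.48  2.06  0.14  0.87  1.89] t 37.85
```

View pics/k3.png

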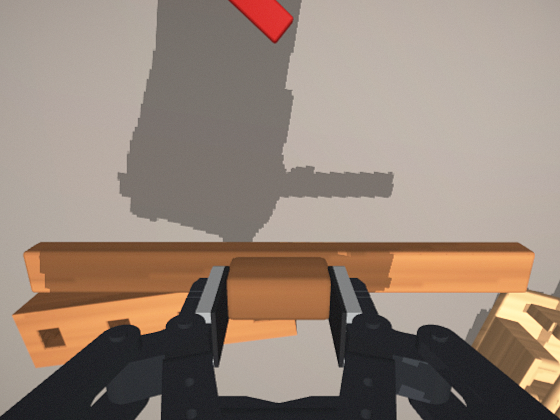

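The keeper is held centred and level, with the bar spanning columns 25 to 532 and the block in the pads. I'll carry it over the rack.

```bash
python3 -m creep '[[[8,20,0],[0,0,-0.02],20],[[13,35,0],[0,0,-0.03],20],[[13,35,0],[0,0,-0.03],20],[[13,35,0],[0,0,-0.03],20],[[13,35,0],[0,0,-0.03],20],[[13,35,-5],[0,0,-0.03],20],[[13,35,-5],[0,0,-0.03],20],[[13,35,-5],[0,0,-0.03],20],[[13,35,-5],[0,0,-0.03],20],[[13,30,-5],[0,0,-0.026],20],[[6,16,-5],[0,0,0],20],[[0,0,0],[0,0,0],20]]' 80
python3 kh.py k4; python3 go.py 562 183 110 -7.4 0 1
python3 - <<'E'
from held import *
W=rackframe(np.load("k4.npz")["W"])
q=W[(abs(W[...,0])<.022)&(abs(W[...,1])<.135)&(W[...,2]>.064)&(W[...,2]<.072)]
for s in(-1,1):
    k=q[q[:,1]*s>.05]; print("cheek",s,len(k),np.percentile(k,[1,99],axis=0).round(4).tolist() if len(k)>9 else "")
q=W[(abs(W[...,0]+.04)<.012)&(abs(W[...,1])<.11)&(W[...,2]>.054)&(W[...,2]<.06)]
for t in(-.088,-.044,0,.044,.088):
    k=q[abs(q[:,1]-t)<.014]; print(t,len(k),k.mean(0).round(4) if len(k) else "")
E
```

```text
time: 39.05
tcp_pos: [0.56, 0.1859, 0.1313]
tcp_rot: [[-0.992, 0.125, -0.001], [0.125, 0.992, 0.001], [0.001, 0.001, -1.0]]
ft_force: [-1.1, -0.5, -1.4]
grip_width: 0.49
grasp_force: 82.0
bar n 13588 tool y range [-0.118   0.1175] x [-0.0114  0.0022  0.0102]
-0.12 3046 x [-0.0111  0.0101] z pct [0.0095 0.01   0.0106 0.0162]
-0.09 3236 x [-0.011   0.0101] z pct [0.0094 0.01   0.0105 0.0162]
0.06 3235 x [-0.0109  0.0101] z pct [0.0093 0.0099 0.0104 0.0163]
0.09 2991 x [-0.0109  0.0101] z pct [0.0093 0.0098 0.0104 0.0161]
shift [  2.   -1.1 -40.4] turn [ 0.    -0.001 -0.002] rows>= 1.0
feasible 6 [[0.41, 0.9, -1.22, 1.81, 0.94, 1.15, 0.31], [-0.2, 0.53, -0.22, 1.81, 0.15, 0.82, 0.95]] now q [ 0.03  0.52 -0.52  1.78  0.31  0.93  0.82] t 39.1
cheek -1 1079 [[-0.0218, -0.1283, 0.0643], [0.0057, -0.1041, 0.0703]]
cheek 1 906 [[-0.0219, 0.1034, 0.0643], [0.005, 0.1277, 0.0699]]
-0.088 531 [-0.04   -0.0872  0.0574]
-0.044 544 [-0.0405 -0.044   0.0573]
0 536 [-0.0408 -0.0005  0.0573]
0.044 533 [-0.0413  0.0427  0.0572]
0.088 530 [-0.0416  0.0862  0.0573]
```

View pics/k4.png

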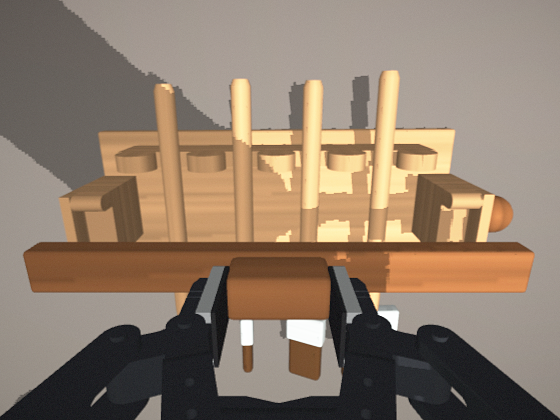

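```bash
python3 -m creep '[[[1,-3,-20],[0,0,0.003],20],[[0,0,-15],[0,0,0],20],[[0,0,-10],[0,0,0],20],[[0,0,0],[0,0,0],20]]' 80
python3 -m creep '[[[0,0,-3],[0,0,0],20],[[0,0,-3],[0,0,0],20],[[0,0,-2],[0,0,0],20],[[0,0,0],[0,0,0],20]]' 80
```

```text
time: 39.5
tcp_pos: [0.5612, 0.1795, 0.0869]
tcp_rot: [[-0.992, 0.126, -0.001], [0.126, 0.992, -0.001], [0.0, -0.001, -1.0]]
ft_force: [-1.9, -1.9, 0.5]
grip_width: 0.485
grasp_force: 84.4
time: 39.9
tcp_pos: [0.5622, 0.1799, 0.0837]
tcp_rot: [[-0.992, 0.126, 0.003], [0.126, 0.992, -0.002], [-0.003, -0.002, -1.0]]
ft_force: [-26.2, -12.9, 71.8]
grip_width: 0.491
grasp_force: 95.0
```

One end caught, because y is 3 mm low. I'll back off and correct.

```bash
python3 -m creep '[[[0,0,8],[0,0,0],20],[[0,0,10],[0,0,0],20],[[0,0,10],[0,0,0],20],[[0,0,0],[0,0,0],20],[[0,0,0],[0,0,0],20]]' 80
python3 kh.py k5;python3 - <<'E'
from held import *
W=rackframe(np.load("k5.npz")["W"])
q=W[(abs(W[...,0])<.022)&(abs(W[...,1])<.135)&(W[...,2]>.064)&(W[...,2]<.072)]
for s in(-1,1):
    k=q[q[:,1]*s>.05]; print("cheek",s,len(k),np.percentile(k,[1,99],axis=0).round(4).tolist() if len(k)>9 else "")
q=W[(abs(W[...,0]+.04)<.012)&(abs(W[...,1])<.11)&(W[...,2]>.054)&(W[...,2]<.06)]
for t in(-.088,-.044,0,.044,.088):
    k=q[abs(q[:,1]-t)<.014]; print(t,len(k),k.mean(0).round(4) if len(k) else "")
s=arm.get_state(); print(((s["tcp_pos"][:2]-C)@np.c_[ex,ey]).round(4),s["tcp_pos"][2].round(4),np.degrees(np.arctan2(-s["tcp_rot"][0,1],s["tcp_rot"][1,1])).round(2))
for y in (.066,.022,-.022,-.066):
    q=W[(abs(W[...,1]-y)<.012)&(W[...,0]<-.05)&(W[...,0]>-.11)&(W[...,2]>.042)&(W[...,2]<.056)]; print(y,len(q),np.median(q[:,1]).round(4),np.percentile(q[:,2],95).round(4),q[:,0].min().round(4))
E
```

```text
time: 40.4
tcp_pos: [0.5621, 0.1801, 0.1081]
tcp_rot: [[-0.992, 0.126, 0.002], [0.126, 0.992, -0.0], [-0.002, 0.0, -1.0]]
ft_force: [0.0, 0.0, -1.9]
grip_width: 0.489
grasp_force: 85.5
bar n 13727 tool y range [-0.1191  0.116 ] x [-0.0112  0.0023  0.0103]
-0.12 3490 x [-0.0107  0.0103] z pct [0.0019 0.0025 0.0033 0.0089]
-0.09 3517 x [-0.0107  0.0103] z pct [0.0035 0.0042 0.005  0.0104]
0.06 3041 x [-0.0108  0.0101] z pct [0.0121 0.0128 0.0136 0.0194]
0.09 2588 x [-0.0109  0.0101] z pct [0.0138 0.0144 0.0151 0.0206]
cheek -1 1163 [[-0.0219, -0.1265, 0.0643], [0.0014, -0.1023, 0.0694]]
cheek 1 880 [[-0.0219, 0.105, 0.0643], [-0.0013, 0.1297, 0.0693]]
-0.088 636 [-0.0404 -0.0857  0.0569]
-0.044 618 [-0.0408 -0.0423  0.0569]
0 638 [-0.0413  0.001   0.0568]
0.044 638 [-0.0418  0.0445  0.0568]
0.088 627 [-0.0422  0.0878  0.0568]
[ 0.0003 -0.0029] 0.1077 -7.23
0.066 1979 0.0658 0.0526 -0.0941
0.022 1622 0.0221 0.0527 -0.0887
-0.022 1668 -0.0197 0.0527 -0.0892
-0.066 1598 -0.064 0.0527 -0.086
```

The bar tipped in the grip by 0.056 rad, with its -y end high, and it sits about 4 mm too far to -y. I'll level it and recentre.

```bash
cat > rel.py <<'E'
import subprocess,sys
from held import *
subprocess.run(["python3","kh.py",sys.argv[1]])
W0=np.load(sys.argv[1]+".npz")["W"]; W=rackframe(W0)
q=W[(abs(W[...,0]+.04)<.012)&(abs(W[...,1])<.11)&(W[...,2]>.054)&(W[...,2]<.06)]
T=np.array([q[abs(q[:,1]-t)<.014].mean(0)[:2]-[-.04,t] for t in(-.088,-.044,0,.044,.088)])
s=arm.get_state(); t=(s["tcp_pos"][:2]-C)@np.c_[ex,ey]
print("rack-tool in rack axes mm",((T.mean(0)-t)*1000).round(1),"yaw rack",(-7.4-np.degrees(np.polyfit([-.088,-.044,0,.044,.088],T[:,0],1)[0])).round(2),"tool",np.degrees(np.arctan2(-s["tcp_rot"][0,1],s["tcp_rot"][1,1])).round(2),s["tcp_pos"].round(4))
b=W[(abs(W[...,0]-t[0])<.013)&(abs(W[...,1]-t[1])>.055)&(abs(W[...,1]-t[1])<.13)&(W[...,2]>s["tcp_pos"][2]-.027)&(W[...,2]<s["tcp_pos"][2]+.004)]
top=[(y,np.percentile(b[abs(b[:,1]-t[1]-y)<.008,2],80).round(4)) for y in(-.1,-.07,.07,.1)]; print("bar y span - rack",((np.percentile(b[:,1],[.3,99.7])-T[:,1].mean())*1000).round(1),"x",((np.percentile(b[:,0],[1,99])-T[:,0].mean())*1000).round(1),"tops",top)
E
python3 -m creep '[[[-1,3,0],[0.028,-0.004,0.004],20],[[0,0,0],[0.028,-0.003,0.003],20],[[0,0,0],[0,0,0],20],[[0,0,0],[0,0,0],20]]' 80
python3 rel.py k6
```

```text
time: 40.85
tcp_pos: [0.5609, 0.1827, 0.1079]
tcp_rot: [[-0.993, 0.119, 0.008], [0.12, 0.991, 0.056], [-0.001, 0.056, -0.998]]
ft_force: [0.4, 0.4, -1.4]
grip_width: 0.491
grasp_force: 85.5
bar n 13721 tool y range [-0.1191  0.1162] x [-0.0112  0.0024  0.0104]
-0.12 3482 x [-0.0106  0.0104] z pct [0.0019 0.0025 0.0033 0.0088]
-0.09 3507 x [-0.0107  0.0103] z pct [0.0036 0.0042 0.005  0.0104]
0.06 3050 x [-0.0108  0.0101] z pct [0.0121 0.0128 0.0136 0.0192]
0.09 2582 x [-0.0109  0.0101] z pct [0.0138 0.0144 0.0152 0.0205]
this script no longer has the robotException ignored in: <_io.TextIOWrapper mode='rw' encoding='UTF-8'>
Traceback (most recent call last):
BrokenPipeError: [Errno 32] Broken pipe
```

```bash
sed -i '/subprocess.run/d' rel.py; python3 rel.py k6
```

```text
rack-tool in rack axes mm [-0.2  1.4] yaw rack -6.79 tool -6.84 [0.561 0.183 0.108]
bar y span - rack [-120.   115.5] x [-10.8  11.8] tops [(-0.1, np.float64(0.0995)), (-0.07, np.float64(0.0995)), (0.07, np.float64(0.0993)), (0.1, np.float64(0.0993))]
```

```bash
python3 -m creep '[[[0,3,0],[0,0,0],20],[[0,0,-8],[0,0,0],20],[[0,0,-8],[0,0,0],20],[[0,0,0],[0,0,0],20],[[0,0,0],[0,0,0],20]]' 80
python3 kh.py k7; python3 rel.py k7
```

```text
time: 41.4
tcp_pos: [0.5606, 0.1863, 0.0916]
tcp_rot: [[-0.993, 0.118, 0.007], [0.119, 0.991, 0.056], [-0.001, 0.056, -0.998]]
ft_force: [0.0, -0.2, -1.5]
grip_width: 0.486
grasp_force: 85.5
bar n 16550 tool y range [-0.1305  0.1225] x [-0.021   0.0043  0.0222]
-0.12 4626 x [-0.0202  0.0222] z pct [0.002  0.0027 0.0037 0.0199]
-0.09 3504 x [-0.0107  0.0103] z pct [0.0035 0.0042 0.005  0.0105]
0.06 3038 x [-0.0108  0.0101] z pct [0.0121 0.0128 0.0135 0.0191]
0.09 2922 x [-0.0115  0.019 ] z pct [0.0139 0.0145 0.0153 0.0286]
rack-tool in rack axes mm [ 0.5 -2.2] yaw rack -6.81 tool -6.81 [0.5609 0.1864 0.0919]
bar y span - rack [-126.8  126.8] x [-12.2  11.1] tops [(-0.1, np.float64(0.0834)), (-0.07, np.float64(0.0834)), (0.07, np.float64(0.0833)), (0.1, np.float64(0.0832))]
```

```bash
python3 -m creep '[[[0.3,-1.2,-3],[0,0,0],20],[[0,0,-3],[0,0,0],20],[[0,0,0],[0,0,0],20]]' 80
python3 -m creep '[[[0,0,-2],[0,0,0],20],[[0,0,-2],[0,0,0],20],[[0,0,0],[0,0,0],20]]' 80
```

```text
time: 41.75
tcp_pos: [0.561, 0.1849, 0.0856]
tcp_rot: [[-0.993, 0.119, 0.008], [0.119, 0.991, 0.056], [-0.001, 0.056, -0.998]]
ft_force: [-0.0, -0.0, -1.0]
grip_width: 0.492
grasp_force: 85.5
time: 42.05
tcp_pos: [0.561, 0.1851, 0.0817]
tcp_rot: [[-0.993, 0.118, 0.008], [0.119, 0.991, 0.056], [-0.001, 0.056, -0.998]]
ft_force: [0.1, -0.7, -1.9]
grip_width: 0.491
grasp_force: 85.5
```

It is entering the recess with no contact force.

```bash
python3 -m creep '[[[0,0,-2],[0,0,0],20],[[0,0,-2],[0,0,0],20],[[0,0,0],[0,0,0],20]]' 80
python3 -m creep '[[[0,0,-1],[0,0,0],20],[[0,0,0],[0,0,0],20]]' 80
python3 -m creep '[[[0,0,-0.5],[0,0,0],20],[[0,0,0],[0,0,0],20]]' 80
```

```text
time: 42.35
tcp_pos: [0.561, 0.185, 0.0777]
tcp_rot: [[-0.993, 0.118, 0.008], [0.119, 0.991, 0.056], [-0.001, 0.056, -0.998]]
ft_force: [-0.2, -0.7, -1.0]
grip_width: 0.488
grasp_force: 85.5
time: 42.55
tcp_pos: [0.5612, 0.1851, 0.0773]
tcp_rot: [[-0.993, 0.119, 0.008], [0.119, 0.991, 0.056], [-0.001, 0.056, -0.998]]
ft_force: [-2.0, -1.1, 2.8]
grip_width: 0.488
grasp_force: 86.1
time: 42.75
tcp_pos: [0.5613, 0.1851, 0.0773]
tcp_rot: [[-0.993, 0.119, 0.008], [0.119, 0.991, 0.056], [-0.002, 0.056, -0.998]]
ft_force: [-5.5, -3.0, 13.0]
grip_width: 0.492
grasp_force: 87.4
```

```bash
python3 -m creep '[[[0,0,-0.7],[0,0,0],20],[[0,0,0],[0,0,0],20],[[0,0,0],[0,0,0],20],[[0,0,0],[0,0,0],20]]' 80
python3 -m creep '[[[0,0,1],[0,0,0],20],[[0,0,0],[0,0,0],60],[[0,0,0],[0,0,0],62],[[0,0,0],[0,0,0],62],[[0,0,20],[0,0,0],62],[[0,0,40],[-0.056,0.007,0],62],[[0,0,40],[0,0,0],62],[[0,0,0],[0,0,0],62]]' 80
cat > fin.py <<'E'
from held import *
import sys
n=sys.argv[1]; p,d=arm.capture("wrist"); W0=cloud(d,arm.camera_params("wrist")); cv2.imwrite(f"pics/{n}.png",p[:,:,::-1]); W=rackframe(W0)
q=W[(abs(W[...,0]+.04)<.012)&(abs(W[...,1])<.11)&(W[...,2]>.053)&(W[...,2]<.06)]
T=np.array([q[abs(q[:,1]-t)<.014].mean(0)-[-.04,t,.058] for t in(-.088,-.044,0,.044,.088)]).mean(0); print("rack",T.round(4))
h=cv2.cvtColor(p,cv2.COLOR_RGB2HSV); W=W-T*[1,1,0]
k=(abs(W[...,0])<.02)&(abs(W[...,1])<.135)&(d>0)
for y in(-.11,-.085,-.05,.05,.085,.11):
    r=k&(abs(W[...,1]-y)<.006)&(abs(W[...,0])<.008); c=k&(abs(abs(W[...,1])-.115)<.008)&(abs(abs(W[...,0])-.018)<.004)
    print(y,r.sum(),"top",np.median(W[r][:,2]).round(4) if r.sum() else "", "cheek top",np.percentile(W[c&(np.sign(W[...,1])==np.sign(y))][:,2],80).round(4) if c.sum()>20 else "")
b=W[k&(W[...,2]>.08)&(W[...,2]<.1)&(abs(W[...,1])<.04)]
if len(b)>50: c=cv2.minAreaRect((b[:,:2]*1000).astype(np.float32)); print("block",np.round(c[0],1),np.round(c[1],1),round(c[2],1),"z",np.median(b[:,2]).round(4))
for y in (.066,.022,-.022,-.066):
    q=W[(abs(W[...,1]-y)<.012)&(W[...,0]<-.05)&(W[...,0]>-.11)&(W[...,2]>.042)&(W[...,2]<.056)]; print(y,len(q),np.median(q[:,1]).round(4),np.percentile(q[:,2],95).round(4),q[:,0].min().round(4))
E
python3 fin.py f1
```

```text
time: 43.15
tcp_pos: [0.5614, 0.1851, 0.0772]
tcp_rot: [[-0.993, 0.119, 0.009], [0.119, 0.991, 0.055], [-0.002, 0.056, -0.998]]
ft_force: [-9.9, -4.1, 25.0]
grip_width: 0.488
grasp_force: 88.9
time: 43.95
tcp_pos: [0.5632, 0.1867, 0.1818]
tcp_rot: [[-0.993, 0.118, 0.008], [0.118, 0.993, 0.002], [-0.008, 0.003, -1.0]]
ft_force: [-0.4, 0.6, -0.3]
grip_width: 0.723
grasp_force: 0.0
rack [-0.0021  0.0001 -0.003 ]
-0.11 358 top 0.0659 cheek top 0.0662
-0.085 468 top 0.0657 cheek top 0.0662
-0.05 3213 top 0.2399 cheek top 0.0662
0.05 3810 top 0.2383 cheek top 0.0657
0.085 434 top 0.0653 cheek top 0.0657
0.11 422 top 0.0654 cheek top 0.0657
block [1.  0.2] [20.1 43.8] 0.4 z 0.0895
0.066 999 0.0652 0.0504 -0.0927
0.022 866 0.0213 0.0505 -0.0875
-0.022 886 -0.0208 0.0505 -0.0878
-0.066 829 -0.0654 0.0506 -0.0846
```

View pics/f1.png

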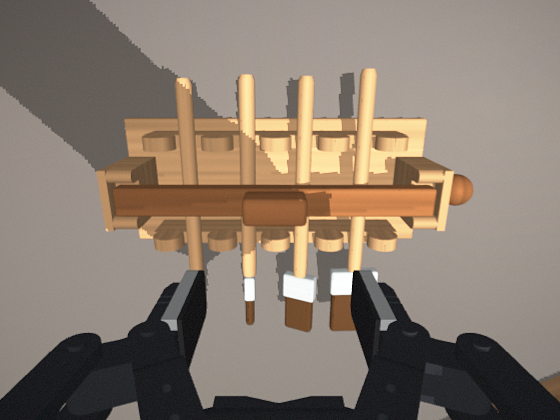

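The keeper sits flush. The bar top is within 0.5 mm of the cheek tops, it is centred within about 1 mm, and all four handles are under it. The gripper is clear, so I'll hand in.

```bash
python3 -m creep '[[[0,0,30],[0,0,0],62],[[0,0,0],[0,0,0],62],[[0,0,0],[0,0,0],62]]' 80; python3 -c "
from rig import arm
print(arm.sign_off())"
```

```text
time: 44.3
tcp_pos: [0.5611, 0.1849, 0.2063]
tcp_rot: [[-0.993, 0.119, 0.001], [0.119, 0.993, -0.0], [-0.001, -0.0, -1.0]]
ft_force: [0.6, -0.2, -0.2]
grip_width: 0.725
grasp_force: 0.0
the job is handed in; nothing more can be done
None
```

The job is handed in at 44 s, with no verdict returned: all four brushes lie in their places, widest next to the knob, under the wooden keeper, which is seated flush after a 25 N press and let go, and the cup, jar and box were left alone.

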